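Clear three buffer bottles, take the dish to the counting pad, put the bottles back

ROBOT

A 6-joint arm with a two-finger parallel gripper is mounted at the origin on a cart in front of the work surface, level with it; the furniture and walls round the work are solid. World frame = base frame: x ahead of the robot, y to its left, z up, the work surface at z = 0. Lengths are in m, angles in rad, forces in N, time in s.
With the tool pointing down it reaches from about 0.25 to 0.775 m from the base axis. Payload 4 kg.
Tool frame: the origin (TCP) lies between the finger pads; the fingertips stand 14 mm ahead of it and the grasp point (between the pads) lies 5 mm behind it (tip_reach is the distance from the TCP to the fingertips, in m); z points along the fingers, y is the line along which they close (so a half turn about z gives the same grasp; the last joint's range is limited). The gripper opens to 94 mm and grips with 3 to 60 N. Pads are 16 mm wide; open, the fingers measure 119 mm over their backs; the gripper's body (75 mm by 177 mm) begins 78 mm behind the grasp point.
Start: joints at [1.155, 0.087, 1.371, -0, 1.684, -0.103], TCP at [0.169, 0.523, 0.187] pointing down, gripper open.
Joint ranges: [-3.1, 3.1], [-0.76, 2.03], [0.27, 2.55], [-1.08, 4.22], [0.17, 2.65], [-2.57, 2.57]. Speed limits (rad/s): [2.79, 2.79, 3.14, 3.14, 3.14, 3.14].

INTERFACE

Orientations are given as [roll, pitch, yaw] about the fixed x, y, z axes, in that order (R = Rz(yaw) Ry(pitch) Rx(roll)).
In Python, from bench import * gives the robot as it stands. The module is installed in compiled form; this text tells all that it offers.
- The arm moves only by the tool servo_tool, never from a script. Its argument "targets" is a list of rows, each a list of 4 numbers: the shift along the tool's x, y, z in cm, then the turn about the tool's z in degrees. A call has 1 to 8 rows; each row is the pose to reach, as a shift and turn from the pose commanded when the call began, along the tool's axes at that moment; what a row does not reach only later rows make up. A row lasts 1/8 s, in which the tool goes at most 62.5 mm and 10.7 degrees, less where a joint would pass 70% of its speed; a pose out of reach is approached as far as the arm can. A call with a gripper value outside its range is refused whole. "claw" is the closure in counts, from 0 (fully open) to 255 (shut), set as the call begins (left out, the last holds). The fingers move at their own pace and stop on an object; the grip force is fixed at half the most. Time passes only in rows, so rows that repeat a pose let the fingers close. It gives the time, the measured TCP pose, the force, the opening and the grip force at its end, in the units of the state.
- get_obs(): the state, without advancing time (a new reading comes with each control period).
- snapshot(name): name is "side" or "top"; returns the picture (400x640x3 uint8, blue, green, red); there is no depth.
- camera_model(name): a dict with "camera_matrix" (3x3 intrinsics, pixels), "camera_from_world" (4x4, takes a point from world to camera coordinates). Camera axes: x right, y up, looking along -z (the intrinsics and any distortion apply to the point x, -y, -z); pixel columns grow to the right and rows downward; lengths in m; the calibration is good to about 2 mm. A picture is of the moment at which its call begins. camera_model takes no time and is no camera call.
- close_job(): hands the job in; it is judged then, once.
The state is a dict: "time": time; "joint_positions": joint angles; "qvel": joint speeds; "joint_torque": joint torques, N m; "tool_pos": TCP position; "ee_rot": TCP orientation; "wrist_force": force on the tool from outside, world axes, zero at the start; "wrist_torque": the same for the moment, N m; "width": finger opening in m; "finger_force": force on a finger pad.
Only numpy, scipy, OpenCV 4.12 (cv2) and the standard library are available. Lean on these libraries where they do the work, as an engineer would, in place of code of your own. Each camera call takes 0.05 s, during which the arm holds its last target. There are 200 camera calls.

TASK

The culture dish on the grey station plate is hemmed in by three white bottles. First move all three bottles onto the blue tray, standing upright, leaving the dish where it is; then set the dish down flat inside the printed ring of the black counting pad while the bottles are still on the tray; then put each bottle back upright on the very place where it stood at the beginning. Do not disturb the small amber bottle at the back of the plate.

Things in the scene. Friction and masses are not known exactly. Their poses are not given: they have to be found in the camera images.
- bottle_red: Loose white plastic bottle with a RED screw cap: round body 43 mm in diameter up to 80 mm, cap 31 mm in diameter, 99 mm tall in all; about 0.09 kg. Origin at the centre of its underside, z up along the bottle. At the start it stands on one of the three ringed bottle places of the station plate (which one varies).
- bottle_yellow: Loose bottle like bottle_red in shape and size, but with a YELLOW cap. Origin at the centre of its underside, z up.
- bottle_blue: Loose bottle like bottle_red in shape and size, but with a BLUE cap. Origin at the centre of its underside, z up.
- dish: Loose clear round culture dish with its lid on (lid and dish are one rigid piece): 59 mm in diameter, 13 mm tall, widest (59 mm) from 6 to 13 mm above its underside; 18 g. Origin at the centre of its underside, z up. At the start it lies on the middle of the station plate, between the bottles.
- amber_bottle: Loose small brown bottle with a black cap, 28 mm in diameter, 67 mm tall, standing on the station plate behind the dish (on the side away from the robot). Origin at the centre of its underside. Not to be disturbed.
- station: Fixed grey plate, 210 mm (its x) by 200 mm (its y), 8 mm thick, lying on the worktop; no rim. Origin at the centre of its underside; z up; its x axis points away from the robot, apart from a small yaw. Its top has four thin white printed rings: the dish's at the centre (66 mm in diameter) and the bottles' (50 mm in diameter) at (-60, 0), (0, 60) and (0, -60) mm in its x, y.
- parking_tray: Fixed shallow blue tray, 230 mm (its x) by 140 mm (its y), floor 4 mm thick, lip 14 mm high and 5 mm thick all round (inside 220 by 130 mm). Origin at the centre of its underside, z up. It stands left or right of the station; its long side points roughly away from the robot.
- counting_pad: Fixed black square pad, 130 by 130 mm, 12 mm thick, flat-topped, with a white round panel and a black printed ring (62 mm inside, 68 mm outside diameter) about its centre, and a small green dot near one corner. Origin at the centre of its underside, z up. It stands on the other side of the station from the tray.
- pad_centre (a point): Centre of the printed ring, on the top face of the counting pad (12 mm above the worktop).

How it is judged:
By the outcome, as a careful person would: the job done as asked, in the order asked, and still so for the second after the job is handed in, with the robot touching nothing.
It also fails if it takes over 136 s, if anything falls off the work surface, if the arm or the gripper's body presses on something with over 40 N, if the wrist force passes 120 N, or if a joint passes its speed limit or range.

## Working session

There is one attempt and no reset: what is moved stays moved. The work goes in short steps, Python scripts to look and compute and a tool call to move; the robot and the scene stay as the last step left them, time stands still between calls to the robot, and variables do not carry over. Pictures are saved under pics/ and viewed, at most 14 in all, crops included, and the job is handed in when it is done.

Besides the shell and the picture viewer there is one more tool, called after "Emit:" in YAML: its name, and indented under it one key for each argument. servo_tool: Moves the arm, as the interface text tells. Its arguments: {"type":"object","properties":{"targets":{"type":"array"},"claw":{"type":"number"}},"required":["targets"]}

```bash
mkdir -p pics; python3 - <<'E'
from bench import *
import cv2
o=get_obs(); print(o)
for n in("top","side"):
    im=snapshot(n); cv2.imwrite(f"pics/{n}0.png",im); print(camera_model(n))
E
```

```text
{'time': 0.0, 'joint_positions': array([ 1.15489211e+00,  8.79444579e-02,  1.37223537e+00, -3.24192798e-05,
        1.68362407e+00, -1.03111181e-01]), 'qvel': array([-4.39733439e-04, -4.03346797e-04, -9.95691110e-05, -2.17432822e-04,
       -2.05601879e-03, -9.38462766e-04]), 'joint_torque': array([ 4.80682775e-04, -3.40182602e+01, -3.02426040e+01,  7.17076147e-02,
        3.30380606e-02, -2.00905392e-04]), 'tool_pos': array([0.16902429, 0.52275823, 0.18621959]), 'ee_rot': array([-3.13938984e+00, -1.95550142e-04,  2.82879579e+00]), 'wrist_force': array([-1.37644294, -0.34118047, -1.26697773]), 'wrist_torque': array([-0.00351425,  0.0016225 ,  0.03080601]), 'finger_force': 0.0, 'width': 0.09374990625202977}
{'camera_matrix': array([[466.45302926,   0.        , 320.8928479 ],
       [  0.        , 466.45302926, 198.22271383],
       [  0.        ,   0.        ,   1.        ]]), 'camera_from_world': array([[ 0.01414819, -0.99989474, -0.00321423,  0.00658545],
       [ 0.98360247,  0.01333949,  0.17985618, -0.55995564],
       [-0.17979437, -0.00570617,  0.98368767, -1.34129054],
       [ 0.        ,  0.        ,  0.        ,  1.        ]])}
{'camera_matrix': array([[383.97858214,   0.        , 323.00618312],
       [  0.        , 383.97858214, 197.01931528],
       [  0.        ,   0.        ,   1.        ]]), 'camera_from_world': array([[ 0.88395644, -0.46739853, -0.01263428, -0.47149263],
       [ 0.21835896,  0.38877115,  0.89508455, -0.1717304 ],
       [-0.41344936, -0.79397456,  0.44571742, -0.71726001],
       [ 0.        ,  0.        ,  0.        ,  1.        ]])}
```

View pics/top0.png

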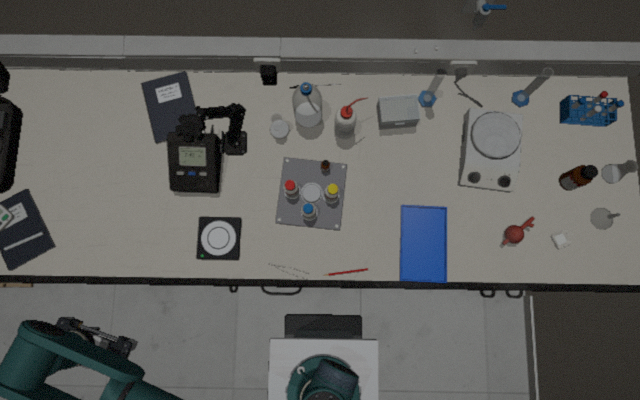

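View pics/side0.png

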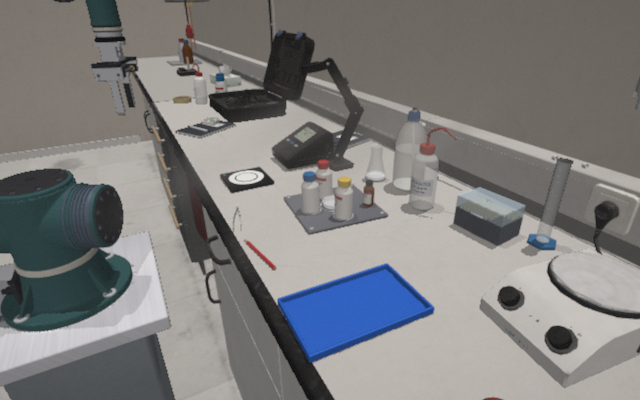

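The top view shows the station at (312,192), with the red cap at (291,186), yellow at (332,188) and blue at (309,210). Amber is at (325,165), the tray at (423,243) and the pad ring at (218,238). The side view agrees, with tray and pad clear of clutter. Next I measure the positions.

```bash
cat > h.py <<'E'
from bench import *
import cv2, numpy as np
def ray(n,uv,z):
    c=camera_model(n);K=c["camera_matrix"];T=c["camera_from_world"];R,t=T[:3,:3],T[:3,3]
    d=np.array([(uv[0]-K[0,2])/K[0,0],-(uv[1]-K[1,2])/K[1,1],-1.])
    o=-R.T@t; d=R.T@d
    return (o+d*(z-o[2])/d[2])[:2]
def proj(n,p):
    c=camera_model(n);K=c["camera_matrix"];T=c["camera_from_world"]
    q=T[:3,:3]@np.array(p)+T[:3,3]
    return np.array([K[0,0]*q[0]/-q[2]+K[0,2],-K[1,1]*q[1]/-q[2]+K[1,2]])
def blob(im,lo,hi,box=None):
    h=cv2.cvtColor(im,cv2.COLOR_BGR2HSV);m=cv2.inRange(h,np.array(lo),np.array(hi))
    if box: b=np.zeros_like(m);x0,y0,x1,y1=box;b[y0:y1,x0:x1]=1;m*=b
    n,l,s,c=cv2.connectedComponentsWithStats(m)
    i=1+np.argmax(s[1:,4]) if n>1 else 0
    return c[i],s[i],m,l==i
E
cat > m.py <<'E'
from h import *
top=cv2.imread("pics/top0.png");side=cv2.imread("pics/side0.png")
B={"red":((170,100,60),(180,255,255)),"red2":((0,100,60),(8,255,255)),"yellow":((20,100,80),(35,255,255)),"blue":((100,120,60),(125,255,255))}
for k,(lo,hi) in B.items():
    c,s,_,_=blob(top,lo,hi,(270,150,355,235));print(k,"top",c,s[:5],ray("top",c,.105))
    c,s,_,_=blob(side,lo,hi,(285,150,390,235));print(k,"side",c,s[:5],ray("side",c,.1))
c,s,m,l=blob(top,*B["blue"],(380,190,470,300));print("tray",c,s,ray("top",c,.010))
r=cv2.minAreaRect(np.argwhere(l)[:,::-1].astype(np.float32));print(r,[ray("top",p,.014).round(3) for p in cv2.boxPoints(r)])
# pad: dark square
g=cv2.cvtColor(top,cv2.COLOR_BGR2GRAY);m=((g<60)*255).astype(np.uint8)[205:270,190:250]
cs,_=cv2.findContours(m,cv2.RETR_EXTERNAL,2);k=max(cs,key=cv2.contourArea)
r=cv2.minAreaRect(k);print("pad",r,[ray("top",p+np.array([190,205]),.012).round(3) for p in cv2.boxPoints(r)],ray("top",np.array(r[0])+[190,205],.012))
a=cv2.resize(top[150:240,265:365],None,fx=6,fy=6,interpolation=cv2.INTER_CUBIC)
b=cv2.resize(top[208:268,188:248],None,fx=3,fy=3,interpolation=cv2.INTER_CUBIC)
o=np.zeros((540,780,3),np.uint8);o[:540,:600]=a;o[:180,600:780]=b;cv2.imwrite("pics/crop0.png",o)
E
python3 m.py
```

```text
red top [287.         180.33333333] [286 180   3   2   3] [0.60107377 0.11261734]
red side [321. 167.] [321 167   1   1   1] [0.57430746 0.08561665]
red2 top [289.54794521 184.63013699] [285 180  10  10  73] [0.58849748 0.10492743]
red2 side [322.86206897 163.37931034] [318 159  11  10  87] [0.59015898 0.10546515]
yellow top [332.5 188.5] [328 184  10  10  88] [ 0.57878596 -0.01895836]
yellow side [344.12264151 181.47169811] [339 177  12  10 106] [ 0.579587   -0.02073773]
blue top [307.67123288 207.97260274] [303 204  10   9  73] [0.5210885  0.05138095]
blue side [308.67647059 173.64705882] [304 172  10   4  34] [0.52798919 0.06216555]
tray [423.46490977 244.21025494] [ 400  205   47   78 3491] [ 0.43044383 -0.29681763]
((423.0, 243.5), (77.0, 46.0), 90.0) [array([ 0.549, -0.227]), array([ 0.551, -0.368]), array([ 0.319, -0.36 ]), array([ 0.317, -0.224])]
pad ((28.5, 33.0), (42.0, 43.0), 90.0) [array([0.504, 0.391]), array([0.505, 0.26 ]), array([0.378, 0.255]), array([0.377, 0.384])] [0.44043513 0.32243936]
```

View pics/crop0.png

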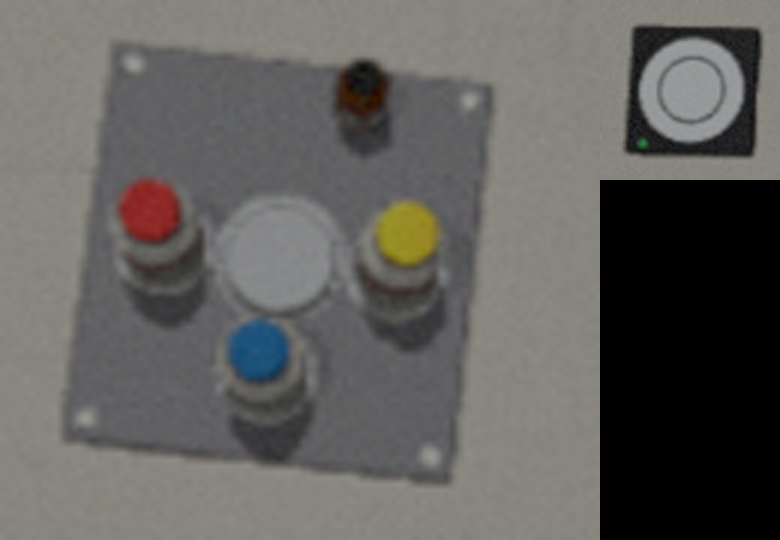

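Estimated world positions: red (0.589, 0.105), yellow (0.579, -0.019), blue (0.522, 0.051). The tray centre is (0.432, -0.296) and the pad (0.440, 0.322). I'll go above blue first.

Emit:
servo_tool:
  targets:
    - [-48.3, -34.1, 0, -17.9]
    - [-48.3, -34.1, 0, -17.9]
    - [-48.3, -34.1, 0, -17.9]
    - [-48.3, -34.1, 0, -17.9]
    - [-48.3, -34.1, 0, -17.9]
    - [-48.3, -34.1, 0, -17.9]
    - [-48.3, -34.1, 0, -17.9]
    - [-48.3, -34.1, 0, -17.9]
  claw: 0

```text
time: 1.1
tool_pos: [0.4676, 0.1245, 0.187]
ee_rot: [3.141, -0.0, 3.141]
wrist_force: [1.4, 1.0, 0.8]
width: 0.094
finger_force: 0.0
```

Emit:
servo_tool:
  targets:
    - [-5.5, -7.4, 0, 0]
    - [-5.5, -7.4, 0, 0]
    - [-5.5, -7.4, 0, 0]
    - [-5.5, -7.4, 0, 0]

```text
time: 1.6
tool_pos: [0.5212, 0.053, 0.187]
ee_rot: [3.141, -0.001, -3.142]
wrist_force: [0.4, 0.2, -0.7]
width: 0.0939
finger_force: 0.0
```

```bash
python3 - <<'E'
from h import *
print(get_obs()["tool_pos"])
im=snapshot("side");cv2.imwrite("pics/s1.png",im);c=snapshot("top");cv2.imwrite("pics/t1.png",c)
o=np.hstack([cv2.resize(x,(400,400),interpolation=cv2.INTER_CUBIC) for x in (im[90:250,250:410],c[130:250,255:375])]);cv2.imwrite("pics/v1.png",o)
E
```

```text
[0.52120033 0.05301671 0.18700341]
```

View pics/v1.png

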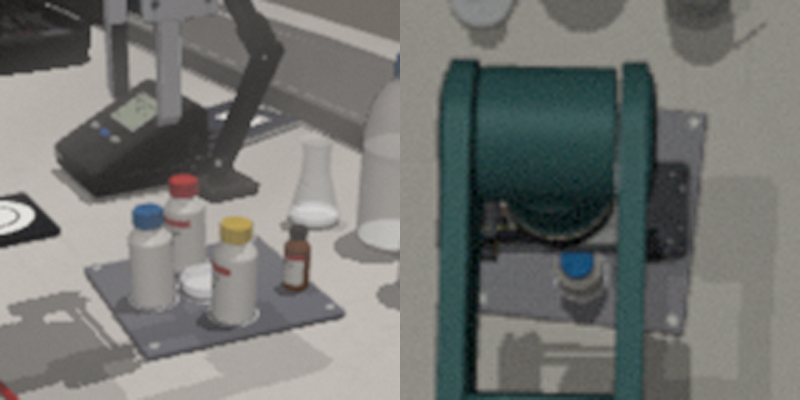

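The side view shows the open fingers over the blue bottle, with the paths down clear. I'll descend and grip.

Emit:
servo_tool:
  targets:
    - [-0.2, -0.2, 4, 0]
    - [-0.2, -0.2, 8, 0]
    - [-0.2, -0.2, 11, 0]
    - [-0.2, -0.2, 13.4, 0]
    - [-0.2, -0.2, 13.4, 0]
    - [-0.2, -0.2, 13.4, 0]

```text
time: 2.45
tool_pos: [0.5244, 0.051, 0.0548]
ee_rot: [3.141, 0.002, -3.141]
wrist_force: [1.0, -0.0, -0.0]
width: 0.0944
finger_force: 0.0
```

Emit:
servo_tool:
  targets:
    - [0, 0, 0, 0]
    - [0, 0, 0, 0]
    - [0, 0, 0, 0]
    - [0, 0, 0, 0]
    - [0, 0, 0, 0]
    - [0, 0, 0, 0]
  claw: 255

```text
time: 3.2
tool_pos: [0.5239, 0.0503, 0.0533]
ee_rot: [3.142, -0.0, 3.141]
wrist_force: [0.6, -0.4, 0.2]
width: 0.0408
finger_force: 30.0
```

Emit:
servo_tool:
  targets:
    - [0, 0, -2, 0]
    - [0, 0, -6, 0]
    - [0, 0, -12, 0]
    - [0, 0, -12, 0]

```text
time: 3.7
tool_pos: [0.5272, 0.0503, 0.1796]
ee_rot: [-3.141, 0.012, 3.141]
wrist_force: [0.5, -0.3, -0.9]
width: 0.0406
finger_force: 30.0
```

```bash
python3 - <<'E'
from h import *
print(get_obs()["tool_pos"],get_obs()["width"])
im=snapshot("side");c=snapshot("top")
p=get_obs()["tool_pos"];print(proj("side",p),proj("top",p))
o=np.hstack([cv2.resize(x,(400,400),interpolation=cv2.INTER_CUBIC) for x in (im[70:230,250:410],c[130:250,255:375])]);cv2.imwrite("pics/v2.png",o)
b,s,_,_=blob(im,(100,120,60),(125,255,255),(270,60,345,200));print("blue side",b,s,proj("side",[p[0],p[1],p[2]-.053+.008+.092]))
b,s,_,_=blob(c,(100,120,60),(125,255,255),(270,150,355,235));print("blue top",b,s,ray("top",b,p[2]-.053+.107))
E
```

```text
[0.52721001 0.05025641 0.17964173] 0.04061254969712681
[308.45751537 146.60218875] [307.301712   202.86784398]
blue side [319.5 199.5] [     0      0    640    400 256000] [307.84897044 126.94533372]
blue top [319.5 199.5] [     0      0    640    400 256000] [0.52405769 0.01688795]
```

View pics/v2.png

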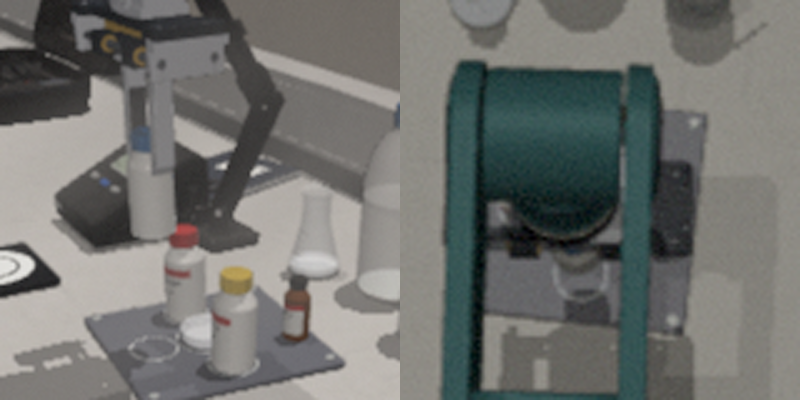

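Blue is held upright and centred between the fingers at about (152,190) in the crop, and its empty ring shows at about (155,347). I'll take it to the near end of the tray.

Emit:
servo_tool:
  targets:
    - [15.9, -34.5, 0, 0]
    - [15.9, -34.5, 0, 0]
    - [15.9, -34.5, 0, 0]
    - [15.9, -34.5, 0, 0]
    - [15.9, -34.5, 0, 0]
    - [15.9, -34.5, 0, 0]
    - [15.9, -34.5, 0, 0]
    - [15.9, -34.5, 0, 0]

```text
time: 4.8
tool_pos: [0.364, -0.2939, 0.1713]
ee_rot: [3.138, -0.002, 3.14]
wrist_force: [-0.2, -0.1, -0.6]
width: 0.0413
finger_force: 30.0
```

Emit:
servo_tool:
  targets:
    - [0, 0, 0, 0]
    - [0, 0, 5, 0]
    - [0, 0, 9, 0]
    - [0, 0, 11.5, 0]
    - [0, 0, 12.2, 0]
    - [0, 0, 12.3, 0]
    - [0, 0, 12.3, 0]

```text
time: 5.68
tool_pos: [0.3657, -0.2951, 0.0518]
ee_rot: [-3.14, 0.002, -3.141]
wrist_force: [0.9, 0.7, -1.2]
width: 0.0405
finger_force: 30.0
```

Emit:
servo_tool:
  targets:
    - [0, 0, 0.05, 0]
    - [0, 0, 0.05, 0]

```text
time: 5.92
tool_pos: [0.365, -0.295, 0.0505]
ee_rot: [-3.141, 0.001, 3.141]
wrist_force: [0.1, 0.5, -0.9]
width: 0.041
finger_force: 30.0
```

Emit:
servo_tool:
  targets:
    - [0, 0, 0, 0]
    - [0, 0, 0, 0]
    - [0, 0, 0, 0]
    - [0, 0, 0, 0]
  claw: 0

```text
time: 6.42
tool_pos: [0.3647, -0.2947, 0.0499]
ee_rot: [3.142, 0.0, 3.141]
wrist_force: [0.0, 0.8, 0.4]
width: 0.0774
finger_force: 0.0
```

Emit:
servo_tool:
  targets:
    - [0, 0, -4, 0]
    - [0, 0, -9, 0]
    - [0, 0, -14, 0]
    - [0, 0, -14, 0]

```text
time: 6.92
tool_pos: [0.3667, -0.2966, 0.1952]
ee_rot: [-3.134, 0.007, 3.141]
wrist_force: [0.9, 0.5, 0.4]
width: 0.094
finger_force: 0.0
```

Emit:
servo_tool:
  targets:
    - [-21.5, 27.5, 0, 0]
    - [-21.5, 27.5, 0, 0]
    - [-21.5, 27.5, 0, 0]
    - [-21.5, 27.5, 0, 0]
    - [-21.5, 27.5, 0, 0]
    - [-21.5, 27.5, 0, 0]
    - [-21.5, 27.5, 0, 0]
    - [-21.5, 27.5, 0, 0]

```text
time: 7.92
tool_pos: [0.579, -0.0202, 0.1887]
ee_rot: [-3.141, -0.002, 3.141]
wrist_force: [0.9, 1.1, 0.6]
width: 0.0942
finger_force: 0.0
```

```bash
python3 - <<'E'
from h import *
p=get_obs()["tool_pos"];print(p)
im=snapshot("side");cv2.imwrite("pics/s3.png",im);c=snapshot("top");cv2.imwrite("pics/t3.png",c)
b,s,_,_=blob(c,(100,120,60),(112,255,255),(405,210,445,285));print("blue cap? ",b,s)
o=np.hstack([cv2.resize(im[80:380,240:440],(400,600),interpolation=cv2.INTER_CUBIC),cv2.resize(c[180:300,385:465],(400,600),interpolation=cv2.INTER_CUBIC)]);cv2.imwrite("pics/v3.png",o)
E
```

```text
[ 0.57903747 -0.02017397  0.1886584 ]
blue cap?  [424.67544823 244.48774241] [ 405  210   40   73 2733]
```

View pics/v3.png

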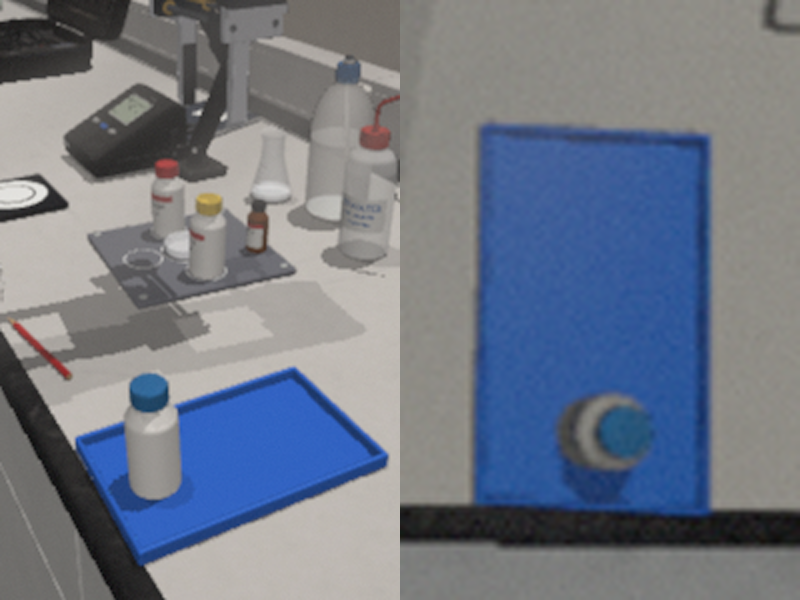

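Blue stands upright in the tray at side (315,300). I'll grip yellow next.

Emit:
servo_tool:
  targets:
    - [0, 0, 4, 0]
    - [0, 0, 8, 0]
    - [0, 0, 11, 0]
    - [0, 0, 13.6, 0]
    - [0, 0, 13.6, 0]
    - [0, 0, 13.6, 0]

```text
time: 8.78
tool_pos: [0.5804, -0.0205, 0.0554]
ee_rot: [-3.141, 0.002, 3.14]
wrist_force: [1.0, 1.6, 0.7]
width: 0.0938
finger_force: 0.0
```

Emit:
servo_tool:
  targets:
    - [0, 0, 0, 0]
    - [0, 0, 0, 0]
    - [0, 0, 0, 0]
    - [0, 0, 0, 0]
    - [0, 0, 0, 0]
    - [0, 0, 0, 0]
  claw: 255

```text
time: 9.52
tool_pos: [0.5798, -0.0195, 0.0538]
ee_rot: [3.141, -0.0, 3.141]
wrist_force: [-0.3, 0.4, -0.0]
width: 0.0412
finger_force: 30.0
```

Emit:
servo_tool:
  targets:
    - [0, 0, -2, 0]
    - [0, 0, -6, 0]
    - [0, 0, -12, 0]
    - [0, 0, -12, 0]

```text
time: 10.02
tool_pos: [0.5832, -0.0202, 0.1806]
ee_rot: [-3.14, 0.012, 3.141]
wrist_force: [1.2, -0.4, -1.5]
width: 0.0407
finger_force: 30.0
```

Emit:
servo_tool:
  targets:
    - [8, -27.5, 0, 0]
    - [8, -27.5, 0, 0]
    - [8, -27.5, 0, 0]
    - [8, -27.5, 0, 0]
    - [8, -27.5, 0, 0]
    - [8, -27.5, 0, 0]
    - [8, -27.5, 0, 0]
    - [8, -27.5, 0, 0]

```text
time: 11.02
tool_pos: [0.5002, -0.2932, 0.1735]
ee_rot: [3.141, -0.0, -3.14]
wrist_force: [0.8, -0.7, -0.7]
width: 0.0406
finger_force: 30.0
```

Emit:
servo_tool:
  targets:
    - [0, 0, 5, 0]
    - [0, 0, 9, 0]
    - [0, 0, 11.5, 0]
    - [0, 0, 12.2, 0]
    - [0, 0, 12.35, 0]
    - [0, 0, 12.35, 0]
    - [0, 0, 12.35, 0]
    - [0, 0, 12.35, 0]

```text
time: 12.02
tool_pos: [0.5001, -0.295, 0.0511]
ee_rot: [-3.141, 0.001, 3.141]
wrist_force: [1.3, 0.6, -0.5]
width: 0.0409
finger_force: 30.0
```

Emit:
servo_tool:
  targets:
    - [0, 0, 0, 0]
    - [0, 0, 0, 0]
    - [0, 0, 0, 0]
    - [0, 0, 0, 0]
  claw: 0

```text
time: 12.52
tool_pos: [0.4998, -0.2947, 0.0504]
ee_rot: [3.142, 0.0, 3.141]
wrist_force: [-0.5, -1.0, 0.4]
width: 0.0776
finger_force: 0.0
```

Emit:
servo_tool:
  targets:
    - [0, 0, -4, 0]
    - [0, 0, -9, 0]
    - [0, 0, -14, 0]
    - [0, 0, -14, 0]

```text
time: 13.02
tool_pos: [0.502, -0.2963, 0.1965]
ee_rot: [-3.135, 0.009, 3.141]
wrist_force: [0.3, -0.0, -0.1]
width: 0.0938
finger_force: 0.0
```

Emit:
servo_tool:
  targets:
    - [-8.9, 40, 0, 0]
    - [-8.9, 40, 0, 0]
    - [-8.9, 40, 0, 0]
    - [-8.9, 40, 0, 0]
    - [-8.9, 40, 0, 0]
    - [-8.9, 40, 0, 0]
    - [-8.9, 40, 0, 0]
    - [-8.9, 40, 0, 0]

```text
time: 14.02
tool_pos: [0.5882, 0.1078, 0.1883]
ee_rot: [3.142, -0.003, -3.138]
wrist_force: [-0.5, -0.1, -0.1]
width: 0.0941
finger_force: 0.0
```

Emit:
servo_tool:
  targets:
    - [0, 0, 0, 0]
    - [0, 0, 4, 0]
    - [0, 0, 8, 0]
    - [0, 0, 11, 0]
    - [0, 0, 13.65, 0]
    - [0, 0, 13.65, 0]
    - [0, 0, 13.65, 0]
    - [0, 0, 13.65, 0]

```text
time: 15.02
tool_pos: [0.5902, 0.105, 0.0559]
ee_rot: [3.141, 0.003, 3.141]
wrist_force: [-0.0, 1.2, -0.3]
width: 0.0936
finger_force: 0.0
```

Emit:
servo_tool:
  targets:
    - [0, 0, 0, 0]
    - [0, 0, 0, 0]
    - [0, 0, 0, 0]
    - [0, 0, 0, 0]
    - [0, 0, 0, 0]
    - [0, 0, 0, 0]
  claw: 255

```text
time: 15.78
tool_pos: [0.5889, 0.1053, 0.0538]
ee_rot: [3.142, -0.0, 3.141]
wrist_force: [-0.7, 0.9, -0.4]
width: 0.0405
finger_force: 30.0
```

Emit:
servo_tool:
  targets:
    - [0, 0, -2, 0]
    - [0, 0, -6, 0]
    - [0, 0, -12, 0]
    - [0, 0, -12, 0]

```text
time: 16.27
tool_pos: [0.5922, 0.1056, 0.1809]
ee_rot: [3.14, 0.013, 3.141]
wrist_force: [0.5, 0.2, -0.8]
width: 0.0405
finger_force: 30.0
```

Emit:
servo_tool:
  targets:
    - [15.7, -40, 0, 0]
    - [15.7, -40, 0, 0]
    - [15.7, -40, 0, 0]
    - [15.7, -40, 0, 0]
    - [15.7, -40, 0, 0]
    - [15.7, -40, 0, 0]
    - [15.7, -40, 0, 0]
    - [15.7, -40, 0, 0]

```text
time: 17.27
tool_pos: [0.4295, -0.2973, 0.172]
ee_rot: [3.14, -0.003, 3.135]
wrist_force: [-0.9, 0.9, -0.3]
width: 0.0407
finger_force: 30.0
```

Emit:
servo_tool:
  targets:
    - [0, 0, 0, 0]
    - [0, 0, 5, 0]
    - [0, 0, 9, 0]
    - [0, 0, 11.5, 0]
    - [0, 0, 12.2, 0]
    - [0, 0, 12.35, 0]
    - [0, 0, 12.35, 0]
    - [0, 0, 12.35, 0]

```text
time: 18.27
tool_pos: [0.4325, -0.2951, 0.0515]
ee_rot: [-3.14, 0.002, 3.141]
wrist_force: [0.3, -0.2, -0.8]
width: 0.0406
finger_force: 30.0
```

Emit:
servo_tool:
  targets:
    - [0, 0, 0, 0]
    - [0, 0, 0, 0]
    - [0, 0, 0, 0]
    - [0, 0, 0, 0]
    - [0, 0, 0, 0]
  claw: 0

```text
time: 18.9
tool_pos: [0.4317, -0.2946, 0.0503]
ee_rot: [3.141, -0.0, 3.141]
wrist_force: [-0.2, -0.3, 0.7]
width: 0.0874
finger_force: 0.0
```

Emit:
servo_tool:
  targets:
    - [0, 0, -4, 0]
    - [0, 0, -9, 0]
    - [0, 0, -14, 0]
    - [0, 0, -14, 0]
    - [0, 0, -14, 0]
    - [0, 0, -14, 0]

```text
time: 19.65
tool_pos: [0.4309, -0.2939, 0.1881]
ee_rot: [3.139, -0.003, 3.141]
wrist_force: [-0.2, -0.7, 0.3]
width: 0.094
finger_force: 0.0
```

```bash
cat > d.py <<'E'
from h import *
import sys
def ell(im,n,uv,r,z,lo,tag):
    x,y=int(uv[0]),int(uv[1]);k=8
    g=cv2.cvtColor(im[y-r:y+r,x-r:x+r],cv2.COLOR_BGR2GRAY);g=cv2.resize(g,None,fx=k,fy=k,interpolation=cv2.INTER_CUBIC)
    return g
E
python3 - <<'E'
from h import *
print(get_obs()["tool_pos"])
im=snapshot("side");cv2.imwrite("pics/s4.png",im);c=snapshot("top");cv2.imwrite("pics/t4.png",c)
k=6
o=np.zeros((600,800,3),np.uint8)
o[:390,:420]=cv2.resize(im[170:235,275:345],None,fx=6,fy=6,interpolation=cv2.INTER_CUBIC)
a=cv2.resize(c[170:235,275:350],None,fx=5,fy=5,interpolation=cv2.INTER_CUBIC);o[:325,420:795]=a
o[400:580,:360]=cv2.resize(im[240:360,270:510],None,fx=1.5,fy=1.5,interpolation=cv2.INTER_CUBIC)
o[340:580,420:660]=cv2.resize(c[208:268,188:248],None,fx=4,fy=4,interpolation=cv2.INTER_CUBIC)
cv2.imwrite("pics/v4.png",o)
for n,p in dict(blue=(.524,.0503,.008),yel=(.5797,-.02,.008),red=(.5889,.1053,.008)).items():print(n,"ring pred side crop",(proj("side",p)-[275,170])*6,"top crop",(proj("top",p)-[275,170])*5+[420,0])
E
```

```text
[ 0.43088428 -0.29393084  0.18806541]
blue ring pred side crop [212.26702263 234.76064185] top crop [590.13953462 210.42902244]
yel ring pred side crop [411.36310682 274.57646121] top crop [705.85803435 122.60064856]
red ring pred side crop [287.4863151  151.13759837] top crop [503.04428315 105.26657618]
```

View pics/v4.png

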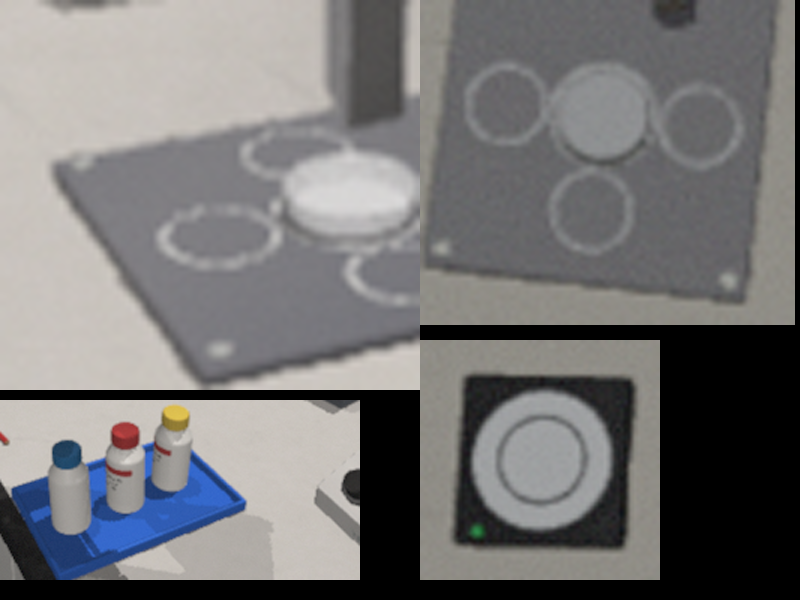

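All three bottles stand upright on the tray, and the dish and all rings are now clear. I'll fit circles for ring, dish and pad centres in world coordinates.

```bash
cat > d.py <<'E'
from h import *
from scipy.optimize import minimize
from scipy.ndimage import map_coordinates
A=np.linspace(0,2*np.pi,180,endpoint=False)
def samp(g,n,c,r,z):
    P=np.array([proj(n,(c[0]+r*np.cos(a),c[1]+r*np.sin(a),z)) for a in A])
    return map_coordinates(g,[P[:,1],P[:,0]],order=1).mean()
def fit(im,n,c0,z,terms):
    g=cv2.cvtColor(im,cv2.COLOR_BGR2GRAY).astype(float)
    f=lambda c:-sum(w*samp(g,n,c,r,z) for w,r in terms)
    best=min(((f(np.array(c0)+[i,j]),i,j) for i in np.arange(-.012,.013,.003) for j in np.arange(-.012,.013,.003)))
    m=minimize(f,np.array(c0)+best[1:],method="Nelder-Mead",options=dict(initial_simplex=np.array(c0)+best[1:]+np.array([[0,0],[.002,0],[0,.002]]),xatol=1e-4,fatol=1e-3))
    return m.x.round(4),round(-m.fun,2)
RING=[(1,.0245),(-.5,.019),(-.5,.030)]
PAD=[(-1,.0325),(.5,.027),(.5,.038)]
PADO=[(1,.0455),(-1,.055)]
DISH=[(1,.0265),(-1,.0305)]
DR=[(1,.0325),(-.5,.0305),(-.5,.038)]
E
python3 - <<'E'
from d import *
for n,f in(("top","pics/t4.png"),("side","pics/s4.png")):
    im=cv2.imread(f)
    for k,c in dict(blue=(.524,.05),yel=(.58,-.019),red=(.588,.103)).items():print(n,k,fit(im,n,c,.008,RING))
    print(n,"dish",fit(im,n,(.583,.042),.021,DISH),"dring",fit(im,n,(.583,.042),.008,DR))
    print(n,"pad",fit(im,n,(.44,.322),.012,PAD))
for n in("top","side"):
    im=cv2.imread(f"pics/{n}0.png");print(n,"pad0",fit(im,n,(.44,.322),.012,PAD),"dish0",fit(im,n,(.583,.042),.021,DISH))
E
```

```text
Traceback (most recent call last):
  File "d.py", line 11, in fit
    best=min(((f(np.array(c0)+[i,j]),i,j) for i in np.arange(-.012,.013,.003) for j in np.arange(-.012,.013,.003)))
  File "d.py", line 11, in <genexpr>
    best=min(((f(np.array(c0)+[i,j]),i,j) for i in np.arange(-.012,.013,.003) for j in np.arange(-.012,.013,.003)))
               ~^^^^^^^^^^^^^^^^^^^^
  File "d.py", line 10, in <lambda>
    f=lambda c:-sum(w*samp(g,n,c,r,z) for w,r in terms)
                ~~~^^^^^^^^^^^^^^^^^^^^^^^^^^^^^^^^^^^^
  File "d.py", line 10, in <genexpr>
    f=lambda c:-sum(w*samp(g,n,c,r,z) for w,r in terms)
                      ~~~~^^^^^^^^^^^
  File "d.py", line 6, in samp
    P=np.array([proj(n,(c[0]+r*np.cos(a),c[1]+r*np.sin(a),z)) for a in A])
                ~~~~^^^^^^^^^^^^^^^^^^^^^^^^^^^^^^^^^^^^^^^^^
  File "h.py", line 9, in proj
    c=camera_model(n);K=c["camera_matrix"];T=c["camera_from_world"]
ValueError: time passes only in moves, steps and waits
```

```bash
sed -i 's/^import cv2, numpy as np/import cv2, numpy as np, functools\ncamera_model=functools.lru_cache(None)(camera_model)/' h.py
cat > r.py <<'E'
from d import *
for n,f in(("top","pics/t4.png"),("side","pics/s4.png")):
    im=cv2.imread(f)
    for k,c in dict(blue=(.524,.05),yel=(.58,-.019),red=(.588,.103)).items():print(n,k,fit(im,n,c,.008,RING))
    print(n,"dish",fit(im,n,(.583,.042),.021,DISH),"dring",fit(im,n,(.583,.042),.008,DR))
    print(n,"pad",fit(im,n,(.44,.322),.012,PAD))
for n in("top","side"):
    im=cv2.imread(f"pics/{n}0.png");print(n,"pad0",fit(im,n,(.44,.322),.012,PAD),"dish0",fit(im,n,(.583,.042),.021,DISH))
E
python3 r.py
```

```text
top blue (array([0.5254, 0.0509]), np.float64(19.58))
top yel (array([ 0.5791, -0.0146]), np.float64(17.39))
top red (array([0.5911, 0.1046]), np.float64(18.93))
top dish (array([0.586 , 0.0461]), np.float64(18.25)) dring (array([0.5832, 0.0447]), np.float64(8.0))
top pad (array([0.4421, 0.324 ]), np.float64(41.39))
side blue (array([0.5268, 0.0505]), np.float64(23.78))
side yel (array([ 0.5805, -0.0146]), np.float64(30.06))
side red (array([0.5919, 0.1039]), np.float64(13.23))
side dish (array([0.5857, 0.043 ]), np.float64(27.5)) dring (array([0.5839, 0.0428]), np.float64(9.43))
side pad (array([0.4429, 0.3226]), np.float64(28.04))
top pad0 (array([0.4421, 0.3239]), np.float64(40.63)) dish0 (array([0.5861, 0.0457]), np.float64(18.07))
side pad0 (array([0.4429, 0.3226]), np.float64(29.55)) dish0 (array([0.5852, 0.0436]), np.float64(9.42))
```

```bash
cat > c.py <<'E'
from d import *
def capfit(im,n,c0,z,col):
    a=im.astype(float);s={"yellow":np.minimum(a[...,1],a[...,2])-a[...,0],"red":a[...,2]-np.maximum(a[...,0],a[...,1]),"blue":a[...,0]-a[...,2]}[col]
    g=np.clip(s,0,80)
    f=lambda c:-(samp(g,n,c,.012,z)-samp(g,n,c,.0185,z)) 
    b=min((f(np.array(c0)+[i,j]),i,j) for i in np.arange(-.01,.011,.0025) for j in np.arange(-.01,.011,.0025))
    s0=np.array(c0)+b[1:]
    return minimize(f,s0,method="Nelder-Mead",options=dict(initial_simplex=s0+np.array([[0,0],[.002,0],[0,.002]]),xatol=1e-4)).x.round(4)
I=dict(red=(.589,.105),yellow=(.579,-.019),blue=(.522,.051));P=dict(red=(.432,-.295),yellow=(.5,-.295),blue=(.365,-.295))
if __name__=="__main__":
  for n in("top","side"):
    i0=cv2.imread(f"pics/{n}0.png");i4=cv2.imread(f"pics/{n[0]}4.png")
    for k in I: print(n,k,"start",capfit(i0,n,I[k],.107,k),"parked",capfit(i4,n,P[k],.103,k) if k!="blue" or n=="side" else "")
E
python3 c.py
```

```text
top red start [0.5884 0.1053] parked [ 0.422 -0.305]
top yellow start [ 0.5788 -0.0183] parked [ 0.499  -0.2927]
top blue start [0.5211 0.0514] parked 
side red start [0.5881 0.102 ] parked [ 0.4327 -0.2966]
side yellow start [ 0.5788 -0.0217] parked [ 0.4995 -0.2953]
side blue start [0.5213 0.0468] parked [ 0.3617 -0.2971]
```

```bash
python3 - <<'E'
from d import *
def draw(n,x0,y0,w,h,k,hyps):
    im=cv2.resize(cv2.imread(f"pics/{n}0.png")[y0:y0+h,x0:x0+w],None,fx=k,fy=k,interpolation=cv2.INTER_CUBIC)
    im=np.clip(im*1.5,0,255).astype(np.uint8)
    for c,col in hyps:
        for r,z in((.0215,.008),(.0215,.07)):
            P=np.array([proj(n,(c[0]+r*np.cos(a),c[1]+r*np.sin(a),z)) for a in A]);P=((P-[x0,y0]+.5)*k).astype(np.int32)
            cv2.polylines(im,[P],True,col,1)
    return im
G=(0,255,0);M=(255,0,255)
H=[((.5797,-.02),G),((.580,-.0146),M),((.5212,.05),G),((.526,.0507),M)]
o=np.hstack([draw("top",295,175,50,60,8,H),draw("side",295,160,50,60,8,H)]);cv2.imwrite("pics/v5.png",o);print(o.shape)
E
```

```text
(480, 800, 3)
```

View pics/v5.png

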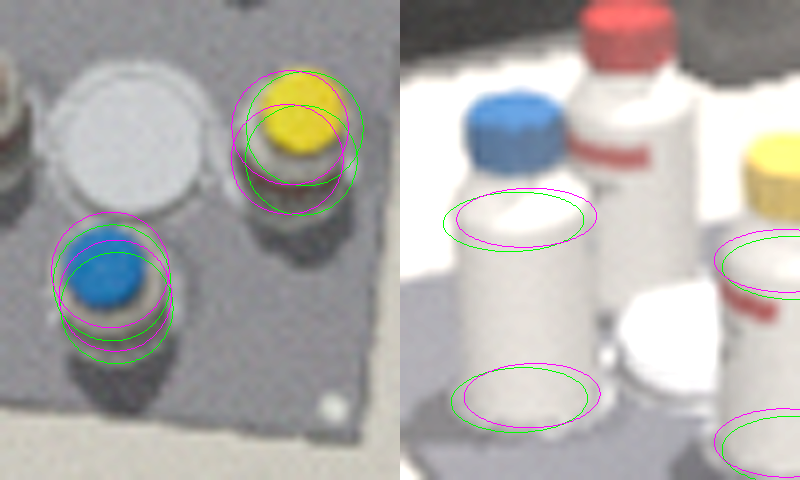

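In the side view the body outlines fall between the two hypotheses, so camera bias is about 2–3 mm. I'll return each bottle to its own grasp pose and check the cap pixels against the first picture. Next is the dish at about (0.5855, 0.0447).

Emit:
servo_tool:
  targets:
    - [-15.4, 33.9, 0, 0]
    - [-15.4, 33.9, 0, 0]
    - [-15.4, 33.9, 0, 0]
    - [-15.4, 33.9, 0, 0]
    - [-15.4, 33.9, 0, 0]
    - [-15.4, 33.9, 0, 0]
    - [-15.4, 33.9, 0, 0]
    - [-15.4, 33.9, 0, 0]

```text
time: 20.75
tool_pos: [0.5854, 0.0441, 0.1893]
ee_rot: [-3.141, -0.002, -3.142]
wrist_force: [-0.5, 0.0, -0.5]
width: 0.0938
finger_force: 0.0
```

Emit:
servo_tool:
  targets:
    - [0, 0, 4, 0]
    - [0, 0, 8, 0]
    - [0, 0, 12, 0]
    - [0, 0, 14, 0]
    - [0, 0, 14.5, 0]
    - [0, 0, 14.5, 0]
    - [0, 0, 14.5, 0]
    - [0, 0, 14.5, 0]

```text
time: 21.75
tool_pos: [0.5867, 0.0442, 0.0468]
ee_rot: [-3.142, 0.002, 3.141]
wrist_force: [-0.7, 0.1, -0.3]
width: 0.094
finger_force: 0.0
```

Emit:
servo_tool:
  targets:
    - [0, 0, 1, 0]
    - [0, 0, 1.8, 0]
    - [0, 0, 2.05, 0]
    - [0, 0, 2.05, 0]
    - [0, 0, 2.05, 0]
    - [0, 0, 2.05, 0]

```text
time: 22.5
tool_pos: [0.5862, 0.0443, 0.0252]
ee_rot: [3.142, 0.001, 3.141]
wrist_force: [-0.6, -0.1, 0.5]
width: 0.0937
finger_force: 0.0
```

Emit:
servo_tool:
  targets:
    - [0, 0, 0, 0]
    - [0, 0, 0, 0]
    - [0, 0, 0, 0]
    - [0, 0, 0, 0]
    - [0, 0, 0, 0]
    - [0, 0, 0, 0]
  claw: 255

```text
time: 23.25
tool_pos: [0.5859, 0.0443, 0.0249]
ee_rot: [3.141, -0.0, 3.141]
wrist_force: [-0.1, -1.0, 0.3]
width: 0.0373
finger_force: 0.0
```

```bash
python3 - <<'E'
from d import *
im=snapshot("side");c=snapshot("top");cv2.imwrite("pics/s6.png",im);cv2.imwrite("pics/t6.png",c)
o=get_obs();print(o["tool_pos"],o["width"],o["finger_force"])
k=cv2.resize(im[120:240,270:410],None,fx=5,fy=5,interpolation=cv2.INTER_CUBIC);cv2.imwrite("pics/v6.png",k)
E
```

```text
[0.58588563 0.04432929 0.02488166] 0.02957093224104982 0.0
```

View pics/v6.png

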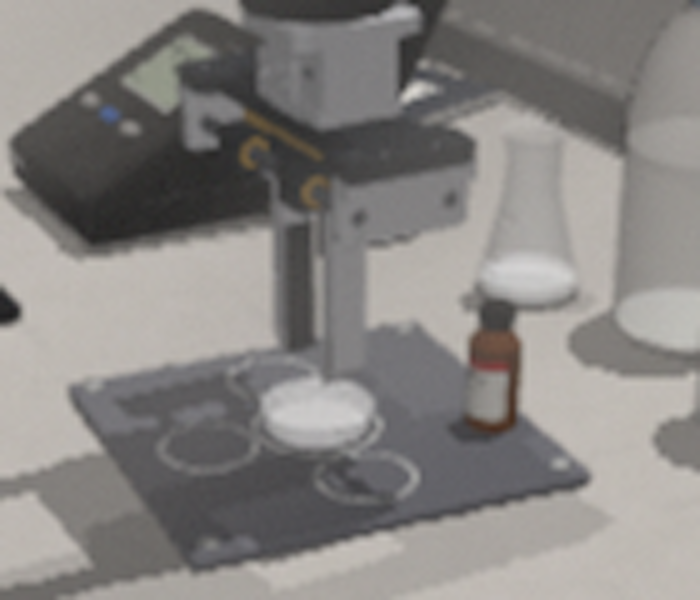

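The fingers have closed to 30 mm with no force, and the dish sits in front of them at about (318,412) in the crop. I'll measure where it is now.

```bash
python3 - <<'E'
from d import *
for n in("side",):
  for f in ("s4","s6"):
    im=cv2.imread(f"pics/{f}.png");print(f,fit(im,n,(.575,.044),.021,DISH),fit(im,n,(.575,.044),.0145,[(1,.0285),(-1,.033)]), fit(im,n,(.586,.0448),.008,DR))
    for k,c in dict(blue=(.526,.05),yel=(.58,-.0146)).items():print(k,fit(im,n,c,.008,RING))
E
```

```text
s4 (array([0.5857, 0.0429]), np.float64(27.5)) (array([0.5923, 0.0545]), np.float64(30.48)) (array([0.5838, 0.0428]), np.float64(9.43))
blue (array([0.5267, 0.0505]), np.float64(23.78))
yel (array([ 0.5805, -0.0146]), np.float64(30.06))
s6 (array([0.5853, 0.0432]), np.float64(29.17)) (array([0.5917, 0.054 ]), np.float64(32.02)) (array([0.5963, 0.0552]), np.float64(8.53))
blue (array([0.5268, 0.0505]), np.float64(13.09))
yel (array([ 0.5801, -0.015 ]), np.float64(18.69))
```

```bash
python3 - <<'E'
from d import *
for z in (.01,.015,.02,.025,.03,.035):
  print(z,[((proj("side",(x,y,z))-[270,120])*5).round() for x,y in((.578,.017),(.594,.017),(.578,.0295),(.594,.0295))])
print(get_obs()["width"],get_obs()["finger_force"],get_obs()["wrist_force"])
c=cv2.imread("pics/s6.png");o=cv2.resize(c[175:225,305:365],None,fx=12,fy=12,interpolation=cv2.INTER_CUBIC);cv2.imwrite("pics/v7.png",o)
E
```

```text
0.01 [array([327., 445.]), array([355., 437.]), array([315., 435.]), array([343., 427.])]
0.015 [array([327., 436.]), array([355., 429.]), array([315., 426.]), array([343., 419.])]
0.02 [array([327., 427.]), array([355., 420.]), array([315., 417.]), array([343., 410.])]
0.025 [array([327., 418.]), array([355., 411.]), array([315., 408.]), array([343., 401.])]
0.03 [array([327., 409.]), array([355., 402.]), array([315., 399.]), array([343., 392.])]
0.035 [array([328., 400.]), array([355., 393.]), array([315., 391.]), array([343., 384.])]
0.02957093224104982 0.0 [ 0.52490195 -0.60435701  0.09872697]
```

View pics/v7.png

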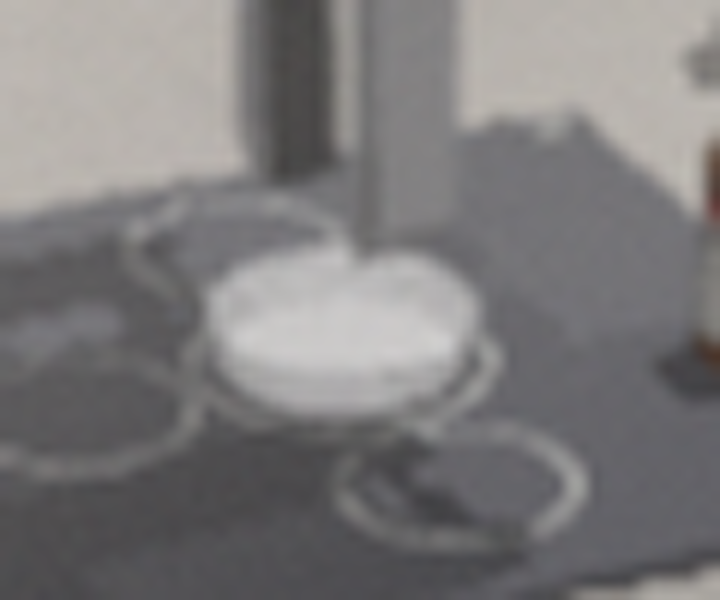

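```bash
python3 - <<'E'
from d import *
for z in (.011,.021,.031,.041): print(z,ray("side",(339,196),z),ray("side",(329,190),z))
for z in(.165,.173,.187,.2): print(z,proj("side",(.5212,.053-.053,z)),proj("side",(.5212,.053+.053,z)),"held",proj("side",(.5272,.0503-.0265,z)))
print(get_obs()["joint_positions"],get_obs()["tool_pos"])
E
```

```text
0.011 [0.62135736 0.07442783] [0.6159717  0.12039674]
0.021 [0.61120009 0.05695555] [0.60593241 0.10191736]
0.031 [0.60104282 0.03948326] [0.59589313 0.08343798]
0.041 [0.59088555 0.02201098] [0.58585385 0.0649586 ]
0.165 [317.25942442 156.902415  ] [297.60614077 143.70780695] held [314.86097198 153.27034759]
0.173 [317.19011753 153.52179883] [297.46847318 140.5798701 ] held [314.78360293 149.95736676]
0.187 [317.0674303  147.53742323] [297.22502438 135.04848494] held [314.64668241 144.09436254]
0.2 [316.95188128 141.90123141] [296.99603249 129.84557431] held [314.51777304 138.57439985]
[-2.10354264e-02  2.54669756e-01  1.50659724e+00  1.18561076e-04
  1.38029232e+00 -1.59150681e+00] [0.58588563 0.04432929 0.02488166]
```

The fingertips really sit about 17 mm above the reported TCP (px (339,196) and (329,190) intersect near z = 0.042), so they closed above the dish. The dish hasn't moved. I'll reopen and go lower in steps.

Emit:
servo_tool:
  targets:
    - [0, 0, 0, 0]
    - [0, 0, 0, 0]
    - [0, 0, 0, 0]
    - [0, 0, 0, 0]
    - [0, 0, 0, 0]
    - [0, 0, 0, 0]
    - [0, 0, 0, 0]
    - [0, 0, 0, 0]
  claw: 0

```text
time: 24.35
tool_pos: [0.5859, 0.0443, 0.0249]
ee_rot: [3.142, 0.0, 3.141]
wrist_force: [-0.8, 0.2, -0.3]
width: 0.0942
finger_force: 0.0
```

Emit:
servo_tool:
  targets:
    - [0, 0, 0.7, 0]
    - [0, 0, 1.4, 0]
    - [0, 0, 1.9, 0]
    - [0, 0, 2.2, 0]
    - [0, 0, 2.2, 0]
    - [0, 0, 2.2, 0]
    - [0, 0, 2.2, 0]

```text
time: 25.22
tool_pos: [0.5861, 0.0443, 0.0032]
ee_rot: [3.142, 0.001, 3.141]
wrist_force: [-0.3, 0.0, 0.9]
width: 0.0939
finger_force: 0.0
```

```bash
python3 - <<'E'
from d import *
im=snapshot("side");cv2.imwrite("pics/s8.png",im)
o=get_obs();p=o["tool_pos"];print(p,o["width"],o["wrist_force"])
for y in(p[1]-.0595,p[1]-.047,p[1]+.047,p[1]+.0595):
  for z in (.008,.012,.016,.020,.024): print(round(y,3),z,[((proj("side",(x,y,z))-[290,160])*9).round() for x in(p[0]-.008,p[0]+.008)])
cv2.imwrite("pics/v8.png",cv2.resize(im[160:225,290:375],None,fx=9,fy=9,interpolation=cv2.INTER_CUBIC))
E
```

```text
[0.58611303 0.04428395 0.00321725] 0.09426803006033944 [ 0.05662882 -0.53162804  1.04674733]
-0.015 0.008 [array([468., 496.]), array([518., 482.])]
-0.015 0.012 [array([468., 483.]), array([519., 469.])]
-0.015 0.016 [array([468., 470.]), array([519., 456.])]
-0.015 0.02 [array([468., 457.]), array([519., 443.])]
-0.015 0.024 [array([469., 444.]), array([519., 430.])]
-0.003 0.008 [array([445., 476.]), array([495., 463.])]
-0.003 0.012 [array([445., 464.]), array([495., 450.])]
-0.003 0.016 [array([445., 451.]), array([495., 437.])]
-0.003 0.02 [array([445., 438.]), array([496., 425.])]
-0.003 0.024 [array([445., 425.]), array([496., 412.])]
0.091 0.008 [array([286., 343.]), array([334., 331.])]
0.091 0.012 [array([286., 331.]), array([333., 319.])]
0.091 0.016 [array([286., 319.]), array([333., 307.])]
0.091 0.02 [array([286., 306.]), array([333., 295.])]
0.091 0.024 [array([285., 294.]), array([333., 283.])]
0.104 0.008 [array([267., 326.]), array([314., 315.])]
0.104 0.012 [array([267., 314.]), array([314., 303.])]
0.104 0.016 [array([266., 302.]), array([314., 291.])]
0.104 0.02 [array([266., 290.]), array([313., 279.])]
0.104 0.024 [array([266., 278.]), array([313., 267.])]
```

View pics/v8.png

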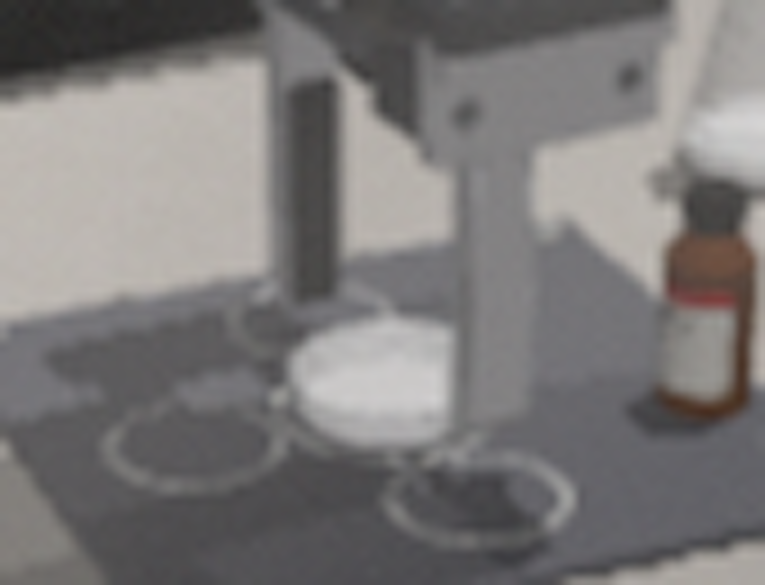

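The near and far fingertips are at about z = 0.02–0.025, still just above the dish rim, and they straddle the dish evenly. I'll lower about 1 cm more, watching the force.

Emit:
servo_tool:
  targets:
    - [0, 0, 0.4, 0]
    - [0, 0, 0.7, 0]
    - [0, 0, 0.9, 0]
    - [0, 0, 0.9, 0]
    - [0, 0, 0.9, 0]

```text
time: 25.9
tool_pos: [0.5859, 0.0443, -0.0061]
ee_rot: [3.142, 0.0, 3.141]
wrist_force: [-0.0, 0.7, 0.7]
width: 0.0942
finger_force: 0.0
```

Emit:
servo_tool:
  targets:
    - [0, 0, 0.1, 0]
    - [0, 0, 0.1, 0]
    - [0, 0, 0.1, 0]

```text
time: 26.28
tool_pos: [0.5859, 0.0443, -0.0071]
ee_rot: [3.142, 0.0, 3.141]
wrist_force: [0.1, -0.3, 0.0]
width: 0.094
finger_force: 0.0
```

Emit:
servo_tool:
  targets:
    - [0, 0, 0.1, 0]
    - [0, 0, 0.1, 0]
    - [0, 0, 0.1, 0]

```text
time: 26.65
tool_pos: [0.5859, 0.0443, -0.0081]
ee_rot: [3.141, -0.0, 3.141]
wrist_force: [-0.7, 0.3, 0.4]
width: 0.0943
finger_force: 0.0
```

Emit:
servo_tool:
  targets:
    - [0, 0, 0, 0]
    - [0, 0, 0, 0]
    - [0, 0, 0, 0]
    - [0, 0, 0, 0]
    - [0, 0, 0, 0]
  claw: 255

```text
time: 27.28
tool_pos: [0.5859, 0.0443, -0.0081]
ee_rot: [3.141, 0.0, 3.141]
wrist_force: [0.7, 0.2, 0.0]
width: 0.0572
finger_force: 30.0
```

The dish is gripped; the width reads 2 mm low, as with the bottles. I'll lift it and carry it over the pad.

Emit:
servo_tool:
  targets:
    - [0, 0, -1, 0]
    - [0, 0, -4, 0]
    - [0, 0, -9, 0]
    - [0, 0, -9, 0]
    - [0, 0, -9, 0]

```text
time: 27.9
tool_pos: [0.5858, 0.0443, 0.0821]
ee_rot: [3.141, 0.0, 3.141]
wrist_force: [0.1, 0.2, -0.5]
width: 0.0571
finger_force: 30.0
```

Emit:
servo_tool:
  targets:
    - [14.35, 27.9, 0, 0]
    - [14.35, 27.9, 0, 0]
    - [14.35, 27.9, 0, 0]
    - [14.35, 27.9, 0, 0]
    - [14.35, 27.9, 0, 0]
    - [14.35, 27.9, 0, 0]
    - [14.35, 27.9, 0, 0]
    - [14.35, 27.9, 0, 0]

```text
time: 28.9
tool_pos: [0.4429, 0.3218, 0.0811]
ee_rot: [-3.14, -0.001, 3.139]
wrist_force: [-0.0, 0.8, 1.4]
width: 0.0572
finger_force: 30.0
```

Emit:
servo_tool:
  targets:
    - [0, 0, 3, 0]
    - [0, 0, 6, 0]
    - [0, 0, 7, 0]
    - [0, 0, 7, 0]
    - [0, 0, 7, 0]
    - [0, 0, 7, 0]

```text
time: 29.65
tool_pos: [0.4435, 0.3239, 0.0134]
ee_rot: [3.14, 0.002, 3.141]
wrist_force: [-0.2, -0.1, -0.1]
width: 0.0575
finger_force: 30.0
```

```bash
python3 - <<'E'
from d import *
im=snapshot("side");c=snapshot("top");cv2.imwrite("pics/s9.png",im);cv2.imwrite("pics/t9.png",c)
o=get_obs();p=o["tool_pos"];print(p,o["width"],o["wrist_force"])
z=p[2]+.0081+.021
print(proj("side",(.4425,.3232,.012)))
for n,i in(("side",im),("top",c)):print(n,fit(i,n,p[:2],z,DISH),fit(i,n,p[:2],.012,PAD))
u,v=proj("side",(p[0],p[1],.03)).astype(int)
cv2.imwrite("pics/v9.png",cv2.resize(np.hstack([im[v-40:v+30,u-45:u+45],c[205:275,175:265]]),None,fx=4.4,fy=4.4,interpolation=cv2.INTER_CUBIC))
E
```

```text
[0.44307823 0.32376202 0.01293545] 0.05731308046204377 [-0.19342089 -0.82404788  0.28436174]
[245.78974742 176.58271589]
side (array([0.4456, 0.3195]), np.float64(9.1)) (array([0.443, 0.323]), np.float64(18.79))
top (array([0.4198, 0.3329]), np.float64(19.86)) (array([0.4541, 0.3371]), np.float64(4.53))
```

View pics/v9.png

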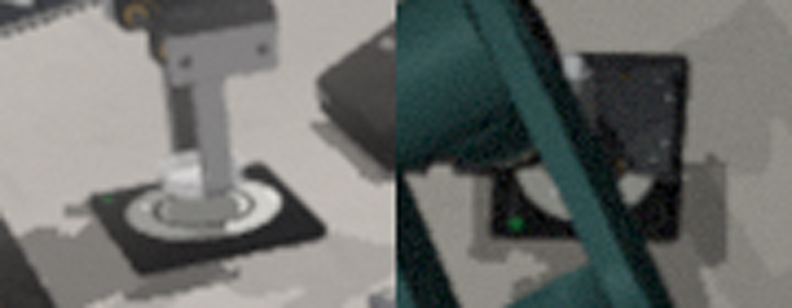

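The dish is held level just above the ring. I'll lower it, release, back off, then check.

Emit:
servo_tool:
  targets:
    - [0.04, -0.05, 0.7, 0]
    - [0.04, -0.05, 1.3, 0]
    - [0.04, -0.05, 1.6, 0]
    - [0.04, -0.05, 1.67, 0]
    - [0.04, -0.05, 1.67, 0]
    - [0.04, -0.05, 1.67, 0]
    - [0.04, -0.05, 1.67, 0]
    - [0.04, -0.05, 1.67, 0]

```text
time: 30.75
tool_pos: [0.4416, 0.3226, -0.0041]
ee_rot: [-3.141, -0.001, 3.141]
wrist_force: [-2.8, -1.3, 4.2]
width: 0.0574
finger_force: 30.0
```

Emit:
servo_tool:
  targets:
    - [0, 0, 0, 0]
    - [0, 0, 0, 0]
    - [0, 0, 0, 0]
    - [0, 0, 0, 0]
    - [0, 0, 0, 0]
  claw: 0

```text
time: 31.38
tool_pos: [0.4421, 0.3229, -0.0049]
ee_rot: [3.142, -0.0, 3.141]
wrist_force: [0.9, -0.2, -0.6]
width: 0.0935
finger_force: 0.0
```

Emit:
servo_tool:
  targets:
    - [0, 0, -3, 0]
    - [0, 0, -9, 0]
    - [0, -6, -15, 0]
    - [0, -12, -18, 0]
    - [0, -18, -18, 0]
    - [0, -24, -18, 0]
    - [0, -30, -18, 0]
    - [0, -30, -18, 0]

```text
time: 32.38
tool_pos: [0.4418, 0.02, 0.1755]
ee_rot: [-3.141, 0.001, 3.136]
wrist_force: [0.5, 0.1, 0.4]
width: 0.0937
finger_force: 0.0
```

```bash
python3 - <<'E'
from d import *
im=snapshot("side");c=snapshot("top");cv2.imwrite("pics/s10.png",im);cv2.imwrite("pics/t10.png",c)
o=get_obs();print(o["tool_pos"])
for n,i in(("side",im),("top",c)):
  print(n,fit(i,n,(.4425,.3232),.025,DISH),"outer panel",fit(i,n,(.4425,.3232),.012,[(1,.051),(-1,.058)]),"ring",fit(i,n,(.4425,.3232),.012,PAD))
a=cv2.resize(im[150:200,215:280],(390,300),interpolation=cv2.INTER_CUBIC);b=cv2.resize(c[208:268,188:248],(400,400),interpolation=cv2.INTER_CUBIC)
q=np.zeros((400,790,3),np.uint8);q[:300,:390]=a;q[:,390:]=b;cv2.imwrite("pics/v10.png",q)
E
```

```text
[0.4420014  0.02181993 0.17523003]
side (array([0.4572, 0.2862]), np.float64(26.12)) outer panel (array([0.4428, 0.3229]), np.float64(89.28)) ring (array([0.4439, 0.3252]), np.float64(23.32))
top (array([0.4414, 0.3214]), np.float64(30.57)) outer panel (array([0.4421, 0.3238]), np.float64(94.62)) ring (array([0.4423, 0.3247]), np.float64(40.15))
```

View pics/v10.png

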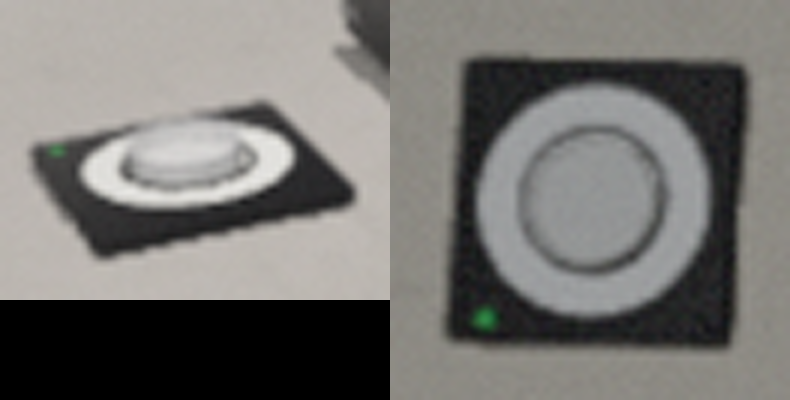

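```bash
python3 - <<'E'
from d import *
ref={"side":(.4429,.3227),"top":(.4421,.3239)}
for n,f in(("side","s10"),("top","t10")):
  g=cv2.cvtColor(cv2.imread(f"pics/{f}.png"),cv2.COLOR_BGR2GRAY).astype(float)
  for (r1,r2,z) in((.0275,.0315,.025),(.0275,.031,.018),(.0255,.0305,.025)):
    f2=lambda c:-(samp(g,n,c,r1,z)-samp(g,n,c,r2,z))
    x0=np.array(ref[n]);m=minimize(f2,x0,method="Nelder-Mead",options=dict(initial_simplex=x0+np.array([[0,0],[.0015,0],[0,.0015]]),xatol=1e-4))
    print(n,r1,z,((m.x-x0)*1000).round(1),-m.fun)
E
```

```text
side 0.0275 0.025 [ 13.7 -35.4] 26.706566126443562
side 0.0275 0.018 [-2.1 -9.1] 9.221288297570027
side 0.0255 0.025 [ 9.4 -7.9] 17.207987730153633
top 0.0275 0.025 [-0.9 -2.2] 27.599416074789843
top 0.0275 0.018 [ 0.  -0.8] 27.303756883208337
top 0.0255 0.025 [-0.9 -2.5] 34.9289466137414
```

```bash
cat > f.py <<'E'
from d import *
def disc(n,c,r,z,x0,y0,w,h,k):
    m=np.zeros((h*k,w*k),np.uint8);P=np.array([proj(n,(c[0]+r*np.cos(a),c[1]+r*np.sin(a),z)) for a in A])
    cv2.fillPoly(m,[np.round((P-[x0,y0]+.5)*k*16).astype(np.int32)],255,cv2.LINE_AA,4);return m/255.
def res(n,g,box,pc,dc,k=8):
    x0,y0,w,h=box;d=lambda c,r,z:disc(n,c,r,z,x0,y0,w,h,k)
    ring=d(pc,.034,.012)-d(pc,.031,.012)
    top=d(dc,.0295,.025);side=np.maximum(d(dc,.0295,.018),d(dc,.028,.0125));side=np.maximum(side,top)-top
    f=top+side
    L=[np.ones_like(top),ring*(1-f),top*(1-d(dc,.026,.025)),top*d(dc,.026,.025),side]
    L=[cv2.resize(cv2.GaussianBlur(l,(0,0),k*.5),(w,h),interpolation=cv2.INTER_AREA).ravel() for l in L]
    M=np.array(L).T;b=g[y0:y0+h,x0:x0+w].ravel()
    pm=cv2.resize(d(pc,.045,.012),(w,h),interpolation=cv2.INTER_AREA).ravel()>.99
    s=np.linalg.lstsq(M[pm],b[pm],rcond=None)[0];return np.mean((M[pm]@s-b[pm])**2)
E
python3 - <<'E'
from f import *
for n,f,pc in(("side","s10",(.4428,.3229)),("top","t10",(.4421,.3239))):
  g=cv2.cvtColor(cv2.imread(f"pics/{f}.png"),cv2.COLOR_BGR2GRAY).astype(float)
  u,v=proj(n,(*pc,.015)).astype(int);box=(u-24,v-24,48,48);pc=np.array(pc)
  R=sorted((res(n,g,box,pc,pc+np.array([i,j])*1e-3),i,j) for i in range(-4,5) for j in range(-4,5))
  print(n,[(round(a,1),i,j) for a,i,j in R[:6]])
E
```

```text
side [(np.float64(145.7), -2, -4), (np.float64(152.5), -3, -4), (np.float64(154.4), -1, -4), (np.float64(159.3), -2, -3), (np.float64(165.7), -1, -3), (np.float64(168.3), -3, -3)]
top [(np.float64(19.6), -2, -2), (np.float64(22.1), -1, -2), (np.float64(22.6), -2, -1), (np.float64(25.5), -1, -1), (np.float64(26.6), -1, -3), (np.float64(26.7), -2, -3)]
```

```bash
python3 - <<'E'
from f import *
out=[]
for n,f,pc in(("side","s10",(.4428,.3229)),("top","t10",(.4421,.3239))):
  im=cv2.imread(f"pics/{f}.png");u,v=proj(n,(*pc,.018)).astype(int);h=15 if 1 else 0;k=13
  row=[]
  b=np.clip(cv2.resize(im[v-15:v+15,u-15:u+15],None,fx=k,fy=k,interpolation=cv2.INTER_CUBIC).astype(float)*1.3-20,0,255).astype(np.uint8)
  for d,hy in(("A",(0,0)),("B",(-.002,-.003))):
    o=b.copy()
    for c,r,z,col in((pc,.0325,.012,(255,120,0)),(np.add(pc,hy),.0295,.025,(0,255,0)),(np.add(pc,hy),.0295,.018,(0,0,255))):
      P=np.array([proj(n,(c[0]+r*np.cos(a),c[1]+r*np.sin(a),z)) for a in A]);cv2.polylines(o,[((P-[u-15,v-15]+.5)*k).astype(np.int32)],True,col,1)
    row.append(o[50:340])
  out.append(np.hstack(row))
o=np.vstack(out);print(o.shape);cv2.imwrite("pics/v11.png",o)
E
```

```text
(580, 780, 3)
```

View pics/v11.png

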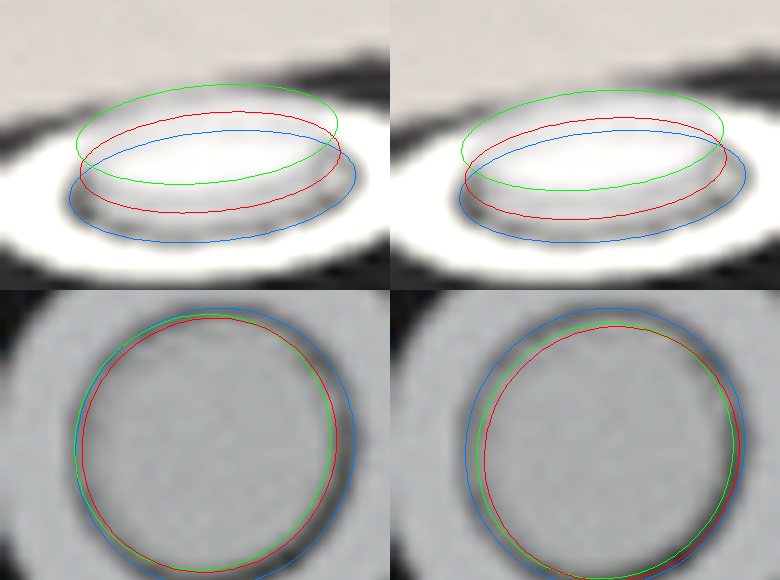

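The overlays show the dish lying flat inside the ring, offset by roughly 1–1.5 mm toward -x and -y. With so little margin I'll regrip and nudge it by (+0.8, +1.2) mm.

Emit:
servo_tool:
  targets:
    - [0, 6, 0, 0]
    - [0, 12, 0, 0]
    - [0, 18, 0, 0]
    - [0, 24, 0, 0]
    - [0, 30, 0, 0]
    - [0, 30, 0, 0]
    - [0, 30, 4, 0]
    - [0, 30, 9, 0]

```text
time: 33.48
tool_pos: [0.4424, 0.3242, 0.0857]
ee_rot: [3.14, 0.003, -3.14]
wrist_force: [0.9, 0.4, -0.9]
width: 0.0942
finger_force: 0.0
```

Emit:
servo_tool:
  targets:
    - [0, 0, 4, 0]
    - [0, 0, 7, 0]
    - [0, 0, 8.5, 0]
    - [0, 0, 9.05, 0]
    - [0, 0, 9.05, 0]
    - [0, 0, 9.05, 0]
    - [0, 0, 9.05, 0]

```text
time: 34.35
tool_pos: [0.4428, 0.3232, -0.0042]
ee_rot: [3.141, 0.002, 3.141]
wrist_force: [0.3, -0.0, 0.2]
width: 0.0938
finger_force: 0.0
```

Emit:
servo_tool:
  targets:
    - [0, 0, 0, 0]
    - [0, 0, 0, 0]
    - [0, 0, 0, 0]
    - [0, 0, 0, 0]
    - [0, 0, 0, 0]
    - [0, 0, 0, 0]
  claw: 255

```text
time: 35.1
tool_pos: [0.4421, 0.3229, -0.0054]
ee_rot: [3.142, -0.0, 3.141]
wrist_force: [-0.0, 0.0, -0.6]
width: 0.0575
finger_force: 30.0
```

Emit:
servo_tool:
  targets:
    - [0, 0, -0.2, 0]
    - [0, 0, -0.2, 0]
    - [-0.08, 0.12, -0.2, 0]
    - [-0.08, 0.12, -0.2, 0]
    - [-0.08, 0.12, -0.2, 0]
    - [-0.08, 0.12, -0.05, 0]
    - [-0.08, 0.12, -0.02, 0]
    - [-0.08, 0.12, -0.02, 0]

```text
time: 36.1
tool_pos: [0.4428, 0.324, -0.0052]
ee_rot: [-3.142, -0.0, 3.141]
wrist_force: [0.4, 0.1, 0.2]
width: 0.0574
finger_force: 30.0
```

Emit:
servo_tool:
  targets:
    - [0, 0, 0, 0]
    - [0, 0, 0, 0]
    - [0, 0, 0, 0]
    - [0, 0, 0, 0]
    - [0, 0, 0, 0]
    - [0, 0, 0, 0]
  claw: 0

```text
time: 36.85
tool_pos: [0.4429, 0.324, -0.0051]
ee_rot: [3.142, 0.0, 3.141]
wrist_force: [-0.3, 0.4, 0.3]
width: 0.0938
finger_force: 0.0
```

Emit:
servo_tool:
  targets:
    - [0, 0, -3, 0]
    - [0, 0, -9, 0]
    - [0, -6, -15, 0]
    - [0, -12, -19, 0]
    - [0, -18, -19, 0]
    - [0, -24, -19, 0]
    - [0, -30, -19, 0]
    - [0, -30, -19, 0]

```text
time: 37.85
tool_pos: [0.4426, 0.021, 0.1853]
ee_rot: [-3.141, 0.001, 3.137]
wrist_force: [-0.2, 0.8, 0.7]
width: 0.0938
finger_force: 0.0
```

```bash
python3 - <<'E'
from f import *
for n,pc in(("side",(.4428,.3229)),("top",(.4421,.3239))):
  im=snapshot(n);cv2.imwrite(f"pics/{n}12.png",im)
  g=cv2.cvtColor(im,cv2.COLOR_BGR2GRAY).astype(float)
  u,v=proj(n,(*pc,.015)).astype(int);box=(u-24,v-24,48,48);pc=np.array(pc)
  R=sorted((res(n,g,box,pc,pc+np.array([i,j])*1e-3),i,j) for i in range(-4,5) for j in range(-4,5))
  print(n,[(round(a,1),i,j) for a,i,j in R[:5]])
print(get_obs()["tool_pos"])
E
```

```text
side [(np.float64(129.0), -2, -4), (np.float64(134.3), -3, -4), (np.float64(139.1), -1, -4), (np.float64(139.7), -2, -3), (np.float64(147.4), -3, -3)]
top [(np.float64(26.1), -1, -1), (np.float64(26.9), -2, -1), (np.float64(28.4), -1, 0), (np.float64(30.4), -2, 0), (np.float64(32.6), -2, -2)]
[0.44272917 0.02212335 0.18508052]
```

The dish now fits to within about 1 mm of the ring centre. Time to return the bottles, yellow first.

Emit:
servo_tool:
  targets:
    - [-5.7, -31.9, 0, 0]
    - [-5.7, -31.9, 0, 0]
    - [-5.7, -31.9, 0, 0]
    - [-5.7, -31.9, 0, 0]
    - [-5.7, -31.9, 0, 0]
    - [-5.7, -31.9, 0, 0]
    - [-5.7, -31.9, 0, 0]
    - [-5.7, -31.9, 0, 0]

```text
time: 38.95
tool_pos: [0.5001, -0.2929, 0.1851]
ee_rot: [3.141, 0.0, -3.14]
wrist_force: [-0.2, 0.7, -0.4]
width: 0.0941
finger_force: 0.0
```

Emit:
servo_tool:
  targets:
    - [0, 0, 0, 0]
    - [0, 0, 0, 0]
    - [0, 0, 4, 0]
    - [0, 0, 8, 0]
    - [0, 0, 8, 0]
    - [0, 0, 8, 0]

```text
time: 39.7
tool_pos: [0.5004, -0.2953, 0.1066]
ee_rot: [-3.14, 0.002, 3.141]
wrist_force: [0.4, 0.2, 0.0]
width: 0.0942
finger_force: 0.0
```

Emit:
servo_tool:
  targets:
    - [0, 0, 4, 0]
    - [0, 0, 6.5, 0]
    - [0, 0, 7.5, 0]
    - [0, 0, 7.5, 0]
    - [0, 0, 7.5, 0]
    - [0, 0, 7.5, 0]

```text
time: 40.45
tool_pos: [0.5005, -0.2956, 0.0315]
ee_rot: [-3.14, 0.002, 3.141]
wrist_force: [-0.3, -0.7, 0.3]
width: 0.0936
finger_force: 0.0
```

Emit:
servo_tool:
  targets:
    - [0, 0, 0, 0]
    - [0, 0, 0, 0]
    - [0, 0, 0, 0]
    - [0, 0, 0, 0]
    - [0, 0, 0, 0]
    - [0, 0, 0, 0]
    - [0, 0, 0, 0]
  claw: 255

```text
time: 41.32
tool_pos: [0.4996, -0.2948, 0.0297]
ee_rot: [3.141, -0.0, 3.141]
wrist_force: [-0.5, -0.4, -0.5]
width: 0.0421
finger_force: 29.8
```

Emit:
servo_tool:
  targets:
    - [0, 0, -2, 0]
    - [0, 0, -6, 0]
    - [0, 0, -12, 0]
    - [0, 0, -13, 0]
    - [0, 0, -13, 0]

```text
time: 41.95
tool_pos: [0.4999, -0.2952, 0.1603]
ee_rot: [-3.141, 0.001, 3.141]
wrist_force: [-0.5, 0.5, -2.2]
width: 0.0427
finger_force: 29.8
```

Emit:
servo_tool:
  targets:
    - [-8, 27.5, 0, 0]
    - [-8, 27.5, 0, 0]
    - [-8, 27.5, 0, 0]
    - [-8, 27.5, 0, 0]
    - [-8, 27.5, 0, 0]
    - [-8, 27.5, 0, 0]
    - [-8, 27.5, 0, 0]
    - [-8, 27.5, 0, 0]

```text
time: 42.95
tool_pos: [0.5791, -0.0214, 0.1589]
ee_rot: [-3.141, -0.002, 3.139]
wrist_force: [0.5, -1.1, -0.9]
width: 0.0424
finger_force: 29.8
```

Emit:
servo_tool:
  targets:
    - [0, 0, 5, 0]
    - [0, 0, 9, 0]
    - [0, 0, 11.5, 0]
    - [0, 0, 12.3, 0]
    - [0, 0, 12.5, 0]
    - [0, 0, 12.55, 0]
    - [0, 0, 12.55, 0]
    - [0, 0, 12.55, 0]

```text
time: 43.95
tool_pos: [0.5804, -0.02, 0.0353]
ee_rot: [-3.141, 0.002, 3.141]
wrist_force: [0.2, 0.1, -1.6]
width: 0.0424
finger_force: 29.8
```

Emit:
servo_tool:
  targets:
    - [0, 0, 0, 0]
    - [0, 0, 0, 0]

```text
time: 44.2
tool_pos: [0.5798, -0.0199, 0.0345]
ee_rot: [3.142, 0.0, 3.141]
wrist_force: [-0.4, -0.2, 0.3]
width: 0.0424
finger_force: 29.8
```

Emit:
servo_tool:
  targets:
    - [0, 0, 0, 0]
    - [0, 0, 0, 0]
    - [0, 0, 0, 0]
    - [0, 0, 0, 0]
    - [0, 0, 0, 0]
    - [0, 0, 0, 0]
  claw: 0

```text
time: 44.95
tool_pos: [0.5798, -0.02, 0.0344]
ee_rot: [3.142, 0.0, 3.141]
wrist_force: [0.3, -0.7, -0.6]
width: 0.0937
finger_force: 0.0
```

Emit:
servo_tool:
  targets:
    - [0, 0, -3, 0]
    - [0, 0, -8, 0]
    - [0, 0, -14, 0]
    - [0, 0, -15, 0]
    - [4, -8, -15, 0]
    - [8, -16, -15, 0]
    - [14.8, -27.5, -15, 0]
    - [14.8, -27.5, -15, 0]

```text
time: 45.95
tool_pos: [0.4607, -0.2418, 0.183]
ee_rot: [3.141, -0.001, -3.142]
wrist_force: [0.5, -0.7, -0.0]
width: 0.0938
finger_force: 0.0
```

```bash
cat > k.py <<'E'
from c import *
import sys
for n in("top","side"):
    im=snapshot(n);cv2.imwrite(f"pics/{n}_{sys.argv[1]}.png",im);i0=cv2.imread(f"pics/{n}0.png")
    for k in sys.argv[2:]:print(n,k,"now-start mm",((capfit(im,n,I[k],.107,k)-capfit(i0,n,I[k],.107,k))*1000).round(1))
print(get_obs()["tool_pos"])
E
python3 k.py a yellow
```

```text
top yellow now-start mm [ 0.3 -2.1]
side yellow now-start mm [ 0.2 -4.3]
[ 0.45887247 -0.24517386  0.1829493 ]
```

Yellow stands about 3 mm too far in -y because the grip centred it. I'll fix that after red, using the same camera comparison.

Emit:
servo_tool:
  targets:
    - [2.7, -5, 0, 0]
    - [2.7, -5, 0, 0]
    - [2.7, -5, 0, 0]
    - [2.7, -5, 0, 0]

```text
time: 46.55
tool_pos: [0.436, -0.2893, 0.184]
ee_rot: [3.141, -0.0, -3.14]
wrist_force: [-0.0, 0.2, -0.2]
width: 0.0937
finger_force: 0.0
```

Emit:
servo_tool:
  targets:
    - [0, 0, 0, 0]
    - [0, 0, 0, 0]

```text
time: 46.8
tool_pos: [0.4357, -0.2899, 0.1844]
ee_rot: [3.141, 0.0, -3.141]
wrist_force: [0.9, -0.3, -0.2]
width: 0.0939
finger_force: 0.0
```

Settled at (0.4357, -0.290). I'll correct by (-4, -5) mm and descend.

Emit:
servo_tool:
  targets:
    - [0.4, -0.5, 0, 0]
    - [0.4, -0.5, 4, 0]
    - [0.4, -0.5, 9, 0]
    - [0.4, -0.5, 13, 0]
    - [0.4, -0.5, 15, 0]
    - [0.4, -0.5, 15.45, 0]
    - [0.4, -0.5, 15.45, 0]
    - [0.4, -0.5, 15.45, 0]

```text
time: 47.8
tool_pos: [0.4322, -0.2965, 0.0315]
ee_rot: [-3.14, 0.002, 3.141]
wrist_force: [-0.2, -0.8, -0.1]
width: 0.0939
finger_force: 0.0
```

Emit:
servo_tool:
  targets:
    - [0, 0, 0, 0]
    - [0, 0, 0, 0]
    - [0, 0, 0, 0]
    - [0, 0, 0, 0]
    - [0, 0, 0, 0]
    - [0, 0, 0, 0]
    - [0, 0, 0, 0]
  claw: 255

```text
time: 48.68
tool_pos: [0.4313, -0.2956, 0.0298]
ee_rot: [3.141, 0.0, 3.141]
wrist_force: [0.6, -0.1, 0.2]
width: 0.0418
finger_force: 30.0
```

Emit:
servo_tool:
  targets:
    - [0, 0, -2, 0]
    - [0, 0, -6, 0]
    - [0, 0, -12, 0]
    - [0, 0, -13, 0]
    - [0, 0, -13, 0]

```text
time: 49.3
tool_pos: [0.4315, -0.2958, 0.1602]
ee_rot: [-3.141, 0.001, 3.141]
wrist_force: [1.5, 0.1, -1.2]
width: 0.0417
finger_force: 30.0
```

Emit:
servo_tool:
  targets:
    - [-15.7, 40.1, 0, 0]
    - [-15.7, 40.1, 0, 0]
    - [-15.7, 40.1, 0, 0]
    - [-15.7, 40.1, 0, 0]
    - [-15.7, 40.1, 0, 0]
    - [-15.7, 40.1, 0, 0]
    - [-15.7, 40.1, 0, 0]
    - [-15.7, 40.1, 0, 0]

```text
time: 50.3
tool_pos: [0.5873, 0.109, 0.1556]
ee_rot: [3.141, -0.006, -3.136]
wrist_force: [-0.3, -0.7, -0.8]
width: 0.0421
finger_force: 30.0
```

Emit:
servo_tool:
  targets:
    - [0, 0, 0, 0]
    - [0, 0, 0, 0]
    - [0, 0, 5, 0]
    - [0, 0, 9, 0]
    - [0, 0, 11.5, 0]
    - [0, 0, 12, 0]
    - [0, 0, 12, 0]
    - [0, 0, 12, 0]

```text
time: 51.3
tool_pos: [0.5897, 0.1051, 0.0419]
ee_rot: [3.141, 0.003, 3.141]
wrist_force: [0.2, 0.9, -0.9]
width: 0.0421
finger_force: 30.0
```

```bash
python3 k.py b red yellow
```

```text
top red now-start mm [-13.4  -3.9]
top yellow now-start mm [ 0.5 -2.2]
side red now-start mm [ -5.9 -11.5]
side yellow now-start mm [ 0.6 -2.3]
[0.5895573  0.10530781 0.04166025]
```

Emit:
servo_tool:
  targets:
    - [0, 0, 0.3, 0]
    - [0, 0, 0.5, 0]
    - [0, 0, 0.56, 0]
    - [0, 0, 0.56, 0]
    - [0, 0, 0.56, 0]

```text
time: 52.02
tool_pos: [0.5885, 0.1054, 0.0343]
ee_rot: [3.142, 0.0, 3.141]
wrist_force: [0.1, 0.4, -0.1]
width: 0.0418
finger_force: 30.0
```

Emit:
servo_tool:
  targets:
    - [0, 0, 0, 0]
    - [0, 0, 0, 0]
    - [0, 0, 0, 0]
    - [0, 0, 0, 0]
    - [0, 0, 0, 0]
    - [0, 0, 0, 0]
  claw: 0

```text
time: 52.78
tool_pos: [0.5885, 0.1053, 0.0343]
ee_rot: [3.142, 0.0, 3.141]
wrist_force: [-0.4, -0.5, 1.3]
width: 0.0932
finger_force: 0.0
```

Emit:
servo_tool:
  targets:
    - [0, 0, -3, 0]
    - [0, 0, -8, 0]
    - [0, 0, -14, 0]
    - [0, 0, -15, 0]
    - [4, -6, -15, 0]
    - [8, -12, -15, 0]
    - [12, -18, -15, 0]
    - [16, -24, -15, 0]

```text
time: 53.78
tool_pos: [0.4479, -0.1038, 0.183]
ee_rot: [3.141, -0.002, -3.141]
wrist_force: [0.5, 0.1, 0.5]
width: 0.0943
finger_force: 0.0
```

Emit:
servo_tool:
  targets:
    - [6.2, -15.4, 0, 0]
    - [6.2, -15.4, 0, 0]
    - [6.2, -15.4, 0, 0]
    - [6.2, -15.4, 0, 0]
    - [6.2, -15.4, 0, 0]
    - [6.2, -15.4, 0, 0]

```text
time: 54.52
tool_pos: [0.388, -0.2554, 0.1839]
ee_rot: [3.141, -0.0, -3.14]
wrist_force: [0.6, -0.7, 0.2]
width: 0.0941
finger_force: 0.0
```

```bash
python3 k.py e red yellow
```

```text
top red now-start mm [0.9 0.6]
top yellow now-start mm [ 0.3 -2.1]
side red now-start mm [-8.6 -0.4]
side yellow now-start mm [ 2.3 -2.9]
[ 0.38814697 -0.25555515  0.18418464]
```

Red is back within 1 mm. Now blue.

Emit:
servo_tool:
  targets:
    - [2.3, -3.9, 0, 0]
    - [2.3, -3.9, 0, 0]
    - [2.3, -3.9, 4, 0]
    - [2.3, -3.9, 9, 0]
    - [2.3, -3.9, 13, 0]
    - [2.3, -3.9, 15, 0]
    - [2.3, -3.9, 15.4, 0]
    - [2.3, -3.9, 15.4, 0]

```text
time: 55.62
tool_pos: [0.3654, -0.2954, 0.031]
ee_rot: [-3.141, 0.001, -3.141]
wrist_force: [1.1, -0.0, -0.1]
width: 0.0941
finger_force: 0.0
```

Emit:
servo_tool:
  targets:
    - [0, 0, 0, 0]
    - [0, 0, 0, 0]

```text
time: 55.88
tool_pos: [0.3653, -0.2962, 0.0314]
ee_rot: [-3.14, 0.002, 3.141]
wrist_force: [0.2, 0.4, -0.5]
width: 0.094
finger_force: 0.0
```

Emit:
servo_tool:
  targets:
    - [0, 0, 0, 0]
    - [0, 0, 0, 0]
    - [0, 0, 0, 0]
    - [0, 0, 0, 0]
    - [0, 0, 0, 0]
    - [0, 0, 0, 0]
    - [0, 0, 0, 0]
  claw: 255

```text
time: 56.75
tool_pos: [0.3646, -0.2956, 0.0302]
ee_rot: [3.141, -0.0, 3.141]
wrist_force: [-0.8, -0.6, -0.2]
width: 0.0417
finger_force: 30.0
```

Emit:
servo_tool:
  targets:
    - [0, 0, -2, 0]
    - [0, 0, -6, 0]
    - [0, 0, -12, 0]
    - [0, 0, -13, 0]
    - [0, 0, -13, 0]

```text
time: 57.38
tool_pos: [0.3648, -0.2957, 0.1604]
ee_rot: [-3.141, 0.001, 3.141]
wrist_force: [0.2, -0.7, -1.9]
width: 0.0418
finger_force: 30.0
```

Emit:
servo_tool:
  targets:
    - [-15.9, 34.6, 0, 0]
    - [-15.9, 34.6, 0, 0]
    - [-15.9, 34.6, 0, 0]
    - [-15.9, 34.6, 0, 0]
    - [-15.9, 34.6, 0, 0]
    - [-15.9, 34.6, 0, 0]
    - [-15.9, 34.6, 0, 0]
    - [-15.9, 34.6, 0, 0]

```text
time: 58.38
tool_pos: [0.5224, 0.0504, 0.1577]
ee_rot: [-3.141, -0.005, -3.141]
wrist_force: [-0.7, 0.0, -0.4]
width: 0.0417
finger_force: 30.0
```

Emit:
servo_tool:
  targets:
    - [0, 0, 0, 0]
    - [0, 0, 5, 0]
    - [0, 0, 9, 0]
    - [0, 0, 11.5, 0]
    - [0, 0, 12.3, 0]
    - [0, 0, 12.55, 0]
    - [0, 0, 12.55, 0]
    - [0, 0, 12.55, 0]

```text
time: 59.38
tool_pos: [0.5248, 0.0503, 0.0362]
ee_rot: [3.142, 0.003, 3.141]
wrist_force: [-0.2, 0.4, -1.2]
width: 0.0415
finger_force: 30.0
```

Emit:
servo_tool:
  targets:
    - [0, 0, 0, 0]
    - [0, 0, 0, 0]
    - [0, 0, 0, 0]

```text
time: 59.75
tool_pos: [0.5238, 0.0504, 0.0349]
ee_rot: [3.142, 0.0, 3.141]
wrist_force: [0.1, 1.3, -0.5]
width: 0.0416
finger_force: 30.0
```

Emit:
servo_tool:
  targets:
    - [0, 0, 0, 0]
    - [0, 0, 0, 0]
    - [0, 0, 0, 0]
    - [0, 0, 0, 0]
    - [0, 0, 0, 0]
    - [0, 0, 0, 0]
  claw: 0

```text
time: 60.5
tool_pos: [0.5238, 0.0503, 0.0348]
ee_rot: [3.142, 0.0, 3.141]
wrist_force: [0.1, 0.1, 0.1]
width: 0.0938
finger_force: 0.0
```

Emit:
servo_tool:
  targets:
    - [0, 0, -3, 0]
    - [0, 0, -8, 0]
    - [0, 0, -14, 0]
    - [0, 0, -15, 0]
    - [6, -6, -15, 0]
    - [12, -12, -15, 0]
    - [18, -18, -15, 0]
    - [18, -18, -15, 0]

```text
time: 61.5
tool_pos: [0.345, -0.1271, 0.1836]
ee_rot: [3.141, -0.001, -3.141]
wrist_force: [1.0, -1.6, 0.8]
width: 0.0938
finger_force: 0.0
```

```bash
python3 k.py g red yellow blue; python3 - <<'E'
from h import *
B={"red":((0,100,60),(8,255,255)),"yellow":((20,100,80),(35,255,255)),"blue":((100,120,60),(125,255,255))}
for n,box in(("top",(270,150,355,235)),("side",(285,150,390,235))):
  for k in B: print(n,k,*[blob(cv2.imread(f"pics/{n}{s}.png"),*B[k],box)[0].round(2) for s in("0","_g")])
E
```

```text
top red now-start mm [1.  0.7]
top yellow now-start mm [ 0.3 -2.1]
top blue now-start mm [-0.1  0.7]
side red now-start mm [0.6 0.7]
side yellow now-start mm [ 0.8 -2. ]
side blue now-start mm [-0.4  0.7]
[ 0.34334169 -0.12965491  0.18383027]
top red [289.55 184.63] [289.39 184.43]
top yellow [332.5 188.5] [333.21 188.5 ]
top blue [307.67 207.97] [307.62 208.  ]
side red [322.86 163.38] [322.85 163.27]
side yellow [344.12 181.47] [344.84 181.81]
side blue [308.68 173.65] [308.49 173.65]
```

All bottles are back. Red and blue are within 1 mm and yellow is 2 mm off in -y, so I'll nudge yellow by +2 mm.

Emit:
servo_tool:
  targets:
    - [-23.6, 11, 0, 0]
    - [-23.6, 11, 0, 0]
    - [-23.6, 11, 0, 0]
    - [-23.6, 11, 0, 0]
    - [-23.6, 11, 0, 0]
    - [-23.6, 11, 0, 0]
    - [-23.6, 11, 0, 0]
    - [-23.6, 11, 0, 0]

```text
time: 62.6
tool_pos: [0.5822, -0.0171, 0.1857]
ee_rot: [-3.141, 0.001, 3.14]
wrist_force: [0.9, -0.3, 0.3]
width: 0.0939
finger_force: 0.0
```

Emit:
servo_tool:
  targets:
    - [0, 0, 4, 0]
    - [0, 0, 8, 0]
    - [0, 0, 12, 0]
    - [0, 0, 14.5, 0]
    - [0, 0, 14.9, 0]
    - [0, 0, 14.9, 0]
    - [0, 0, 14.9, 0]
    - [0, 0, 14.9, 0]

```text
time: 63.6
tool_pos: [0.5839, -0.0166, 0.0373]
ee_rot: [-3.141, 0.003, 3.141]
wrist_force: [0.3, 0.0, 0.2]
width: 0.0943
finger_force: 0.0
```

Emit:
servo_tool:
  targets:
    - [0, 0, 0, 0]
    - [0, 0, 0, 0]
    - [0, 0, 0, 0]
    - [0, 0, 0, 0]
    - [0, 0, 0, 0]
    - [0, 0, 0, 0]
    - [0, 0, 0, 0]
  claw: 255

```text
time: 64.47
tool_pos: [0.5829, -0.0164, 0.0357]
ee_rot: [3.141, -0.0, 3.141]
wrist_force: [-0.5, -0.8, -0.6]
width: 0.0424
finger_force: 30.0
```

Gripping centred it at y = -0.0164, and the goal is -0.0179. I'll lift slightly, shift -1.5 mm, set down and retreat.

Emit:
servo_tool:
  targets:
    - [0, 0, -0.3, 0]
    - [0, 0, -0.3, 0]
    - [0, -0.15, -0.3, 0]
    - [0, -0.15, -0.3, 0]
    - [0, -0.15, -0.1, 0]
    - [0, -0.15, -0.02, 0]
    - [0, -0.15, -0.02, 0]
    - [0, -0.15, -0.02, 0]

```text
time: 65.47
tool_pos: [0.583, -0.0179, 0.036]
ee_rot: [3.142, -0.0, 3.141]
wrist_force: [0.3, -0.7, -0.9]
width: 0.0418
finger_force: 30.0
```

Emit:
servo_tool:
  targets:
    - [0, 0, 0, 0]
    - [0, 0, 0, 0]
    - [0, 0, 0, 0]
    - [0, 0, 0, 0]
    - [0, 0, 0, 0]
    - [0, 0, 0, 0]
  claw: 0

```text
time: 66.22
tool_pos: [0.583, -0.0179, 0.036]
ee_rot: [3.142, 0.0, 3.141]
wrist_force: [0.6, -0.4, -0.2]
width: 0.0935
finger_force: 0.0
```

Emit:
servo_tool:
  targets:
    - [0, 0, -3, 0]
    - [0, 0, -8, 0]
    - [0, 0, -14, 0]
    - [0, 0, -15, 0]
    - [6, -6, -15, 0]
    - [12, -12, -15, 0]
    - [18, -18, -15, 0]
    - [18, -18, -15, 0]

```text
time: 67.22
tool_pos: [0.4041, -0.1954, 0.1847]
ee_rot: [3.141, -0.002, -3.141]
wrist_force: [0.3, -1.1, 0.3]
width: 0.0942
finger_force: 0.0
```

```bash
python3 k.py h red yellow blue; python3 - <<'E'
from f import *
n="top";pc=np.array((.4421,.3239));i0=cv2.imread("pics/top0.png");im=cv2.imread("pics/top_h.png")
g=cv2.cvtColor(im,cv2.COLOR_BGR2GRAY).astype(float);u,v=proj(n,(*pc,.015)).astype(int)
R=sorted((res(n,g,(u-24,v-24,48,48),pc,pc+np.array([i,j])*1e-3),i,j) for i in range(-3,4) for j in range(-3,4));print("dish",R[0][1:])
print("amber diff",cv2.absdiff(i0,im)[155:182,315:335].mean(),"bg",cv2.absdiff(i0,im)[230:257,315:335].mean())
E
```

```text
top red now-start mm [0.9 0.6]
top yellow now-start mm [ 0.3 -3.8]
top blue now-start mm [-0.1  0.8]
side red now-start mm [13.2 -0.8]
side yellow now-start mm [ 0.4 -3.7]
side blue now-start mm [-0.7  0.9]
[ 0.40227077 -0.1979317   0.18498436]
dish (-1, -1)
amber diff 4.794444444444444 bg 5.015432098765432
```

Yellow moved the wrong way: the grip doesn't re-centre an object, so only the relative shift counts. I'll regrip and move it +3.7 mm in y.

Emit:
servo_tool:
  targets:
    - [-18, 18, 0, 0]
    - [-18, 18, 0, 0]
    - [-18, 18, 0, 0]
    - [-18, 18, 0, 0]
    - [-18, 18, 0, 0]
    - [-18, 18, 0, 0]
    - [-18, 18, 0, 0]
    - [-18, 18, 0, 0]

```text
time: 68.32
tool_pos: [0.5856, -0.0159, 0.1865]
ee_rot: [-3.141, 0.001, 3.139]
wrist_force: [-0.9, 0.1, 0.4]
width: 0.0937
finger_force: 0.0
```

Emit:
servo_tool:
  targets:
    - [0, 0, 4, 0]
    - [0, 0, 8, 0]
    - [0, 0, 12, 0]
    - [0, 0, 14.5, 0]
    - [0, 0, 14.9, 0]
    - [0, 0, 14.9, 0]
    - [0, 0, 14.9, 0]
    - [0, 0, 14.9, 0]

```text
time: 69.32
tool_pos: [0.5872, -0.0149, 0.0386]
ee_rot: [-3.141, 0.003, 3.141]
wrist_force: [1.3, -0.3, 0.1]
width: 0.0941
finger_force: 0.0
```

Emit:
servo_tool:
  targets:
    - [0, 0, 0, 0]
    - [0, 0, 0, 0]
    - [0, 0, 0, 0]
    - [0, 0, 0, 0]
    - [0, 0, 0, 0]
    - [0, 0, 0, 0]
    - [0, 0, 0, 0]
  claw: 255

```text
time: 70.2
tool_pos: [0.5862, -0.0148, 0.0369]
ee_rot: [-3.142, 0.0, 3.141]
wrist_force: [0.7, -1.2, 0.3]
width: 0.042
finger_force: 29.8
```

```bash
python3 - <<'E'
from h import *
print(get_obs()["tool_pos"])
im=snapshot("side")
for a in (cv2.imread("pics/side0.png"),cv2.imread("pics/side_h.png"),im):print(blob(a,(20,100,80),(35,255,255),(285,150,390,235))[:2])
E
```

```text
[ 0.58619013 -0.0148024   0.03694883]
(array([344.12264151, 181.47169811]), array([339, 177,  12,  10, 106], dtype=int32))
(array([345.1047619 , 182.02857143]), array([339, 177,  13,  11, 105], dtype=int32))
(array([342.44444444, 181.18055556]), array([338, 176,   9,  10,  72], dtype=int32))
```

Emit:
servo_tool:
  targets:
    - [0, 0, 0, 0]
    - [0, 0, 0, 0]
    - [0, 0, 0, 0]
    - [0, 0, 0, 0]
    - [0, 0, 0, 0]
    - [0, 0, 0, 0]
  claw: 0

```text
time: 71.0
tool_pos: [0.5862, -0.0147, 0.037]
ee_rot: [3.141, -0.0, 3.141]
wrist_force: [0.9, 0.2, 0.2]
width: 0.0935
finger_force: 0.0
```

Emit:
servo_tool:
  targets:
    - [0, 0, -3, 0]
    - [0, 0, -8, 0]
    - [0, 0, -14, 0]
    - [0, 0, -15, 0]
    - [0, 0, -15, 0]
    - [0, 0, -15, 0]

```text
time: 71.75
tool_pos: [0.585, -0.0146, 0.1843]
ee_rot: [3.141, -0.004, 3.141]
wrist_force: [0.4, -0.1, -0.6]
width: 0.0941
finger_force: 0.0
```

```bash
python3 k.py i yellow; python3 - <<'E'
from h import *
a=cv2.imread("pics/side_i.png");print(blob(a,(20,100,80),(35,255,255),(285,150,390,235))[:2])
E
```

```text
top yellow now-start mm [ 0.2 -2.2]
side yellow now-start mm [ 0.4 -2.5]
[ 0.58500882 -0.01460071  0.18425974]
(array([344.77570093, 181.86915888]), array([339, 177,  12,  11, 107], dtype=int32))
```

Emit:
servo_tool:
  targets:
    - [0, 0, 4, 0]
    - [0, 0, 8, 0]
    - [0, 0, 12, 0]
    - [0, 0, 14.5, 0]
    - [0, 0, 14.8, 0]
    - [0, 0, 14.8, 0]
    - [0, 0, 14.8, 0]
    - [0, 0, 14.8, 0]

```text
time: 72.85
tool_pos: [0.5871, -0.0149, 0.0405]
ee_rot: [-3.141, 0.003, 3.141]
wrist_force: [-0.1, -0.0, 0.1]
width: 0.0941
finger_force: 0.0
```

Emit:
servo_tool:
  targets:
    - [0, 0, 0, 0]
    - [0, 0, 0, 0]
    - [0, 0, 0, 0]
    - [0, 0, 0, 0]
    - [0, 0, 0, 0]
    - [0, 0, 0, 0]
    - [0, 0, 0, 0]
  claw: 255

```text
time: 73.72
tool_pos: [0.5862, -0.0148, 0.0389]
ee_rot: [3.142, -0.0, 3.141]
wrist_force: [0.6, 0.5, -0.8]
width: 0.0423
finger_force: 29.8
```

Emit:
servo_tool:
  targets:
    - [0, 0, -0.3, 0]
    - [0, 0, -0.3, 0]
    - [0, 0.22, -0.3, 0]
    - [0, 0.22, -0.3, 0]
    - [0, 0.22, -0.1, 0]
    - [0, 0.22, -0.02, 0]
    - [0, 0.22, -0.02, 0]
    - [0, 0.22, -0.02, 0]

```text
time: 74.72
tool_pos: [0.5862, -0.0126, 0.0392]
ee_rot: [3.142, 0.0, 3.141]
wrist_force: [0.2, 0.6, -1.1]
width: 0.0419
finger_force: 29.8
```

Emit:
servo_tool:
  targets:
    - [0, 0, 0, 0]
    - [0, 0, 0, 0]
    - [0, 0, 0, 0]
    - [0, 0, 0, 0]
    - [0, 0, 0, 0]
    - [0, 0, 0, 0]
  claw: 0

```text
time: 75.47
tool_pos: [0.5862, -0.0125, 0.0392]
ee_rot: [3.141, -0.0, 3.141]
wrist_force: [0.1, -0.1, 1.0]
width: 0.0934
finger_force: 0.0
```

Emit:
servo_tool:
  targets:
    - [0, 0, -3, 0]
    - [0, 0, -8, 0]
    - [0, 0, -14, 0]
    - [0, 0, -15, 0]
    - [6, -6, -15, 0]
    - [12, -12, -15, 0]
    - [18, -18, -15, 0]
    - [18, -18, -15, 0]

```text
time: 76.47
tool_pos: [0.4074, -0.19, 0.1879]
ee_rot: [3.141, -0.001, -3.141]
wrist_force: [-0.6, -0.7, 0.6]
width: 0.0939
finger_force: 0.0
```

```bash
python3 k.py j red yellow blue
```

```text
top red now-start mm [1.  0.6]
top yellow now-start mm [0.3 0.3]
top blue now-start mm [-0.1  0.8]
side red now-start mm [14.8 -0.8]
side yellow now-start mm [0.2 0. ]
side blue now-start mm [-0.6  0.8]
[ 0.40553521 -0.19250638  0.18823071]
```

All three bottles are now within about 1 mm of where they started. The outlying side fit for red is a bad local optimum; the top view and the earlier side blob agree with red being in place. Handing in.

```bash
python3 -c "
from bench import *
print(close_job())"
```

```text
the job is handed in; nothing more can be done
None
```

I handed the job in at about 76 s: all three bottles are back upright within about 1 mm of where they started, the dish lies flat on the counting pad about 1 mm off the ring's centre (roughly its clearance inside the ring), and the amber bottle looks unmoved in the top view.

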